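Return two specimens to their tray and read its label

ROBOT

A 6-joint arm with a two-finger parallel gripper is mounted at the origin on the work surface. World frame = base frame: x ahead of the robot, y to its left, z up, the work surface at z = 0. Lengths are in m, angles in rad, forces in N, time in s.
With the tool pointing down it reaches from about 0.35 to 0.85 m from the base axis. Payload 8.1 kg.
Tool frame: the origin (TCP) lies midway between the tips of the shut fingers; the grasp point (between the pads) lies 19 mm behind it; z points along the fingers, y is the direction in which the jaws open and shut (so a half turn about z gives the same grasp; the last joint's range is limited). The gripper opens to 93 mm and grips with 3 to 60 N. Pads are 15 mm wide; open, the fingers measure 128 mm over their backs; the gripper's body (75 mm by 188 mm) begins 65 mm behind the grasp point.
Start: joints at [-1.296, 0.13, 1.488, -0, 1.523, -0.085], TCP at [0.211, -0.562, 0.219] pointing down, gripper open.
Joint ranges: [-2.96, 2.96], [-0.89, 2.26], [0.02, 2.5], [-1.34, 4.48], [0, 2.73], [-2.66, 2.66]. Speed limits (rad/s): [2.39, 2.39, 2.79, 3.14, 3.14, 3.14].

INTERFACE

Orientations are given as a unit quaternion [x, y, z, w].
In Python, from cell import bot gives the robot as it stands.
- The arm moves only by the tool arm_command, never from a script. Its arguments are lists of equal length, an entry for each row: "travel": the shift along the world's x, y, z in units of 20 mm (1.0 is 20 mm), a list of three; "delta_rot": the turn, a rotation vector about the world's x, y, z in units of 5 degrees (1.0 is 5 degrees), a list of three; "fingers": the opening, from -1 (shut) to 1 (fully open), so that 0 is half open. A call has 1 to 8 rows; each row shifts and turns the commanded pose from where the row before left it; what a row does not reach is not made up. A row lasts 1/12 s, in which the tool goes at most 41.7 mm and 7.16 degrees, less where a joint would pass 70% of its speed; a pose out of reach is approached as far as the arm can. A call with a number of a shift or a turn outside -1 to 1 is refused whole. A call with a gripper value outside its range is refused whole. The fingers move at their own pace and stop on an object; "newtons" is the grip in N (left out, the last holds). Time passes only in rows, so rows that do not move let the fingers close. It gives the time, the measured TCP pose, the force and the opening at its end, in the units of the state.
- bot.read_state(): the state, without advancing time (a new reading comes with each control period).
- bot.grab_frame(name): name is "side" or "top" or "wrist"; returns (picture, depth): 420x560x3 uint8, blue, green, red; 420x560 float32, m along the optical axis (not along the pixel's ray), 0 where there is no reading.
- bot.camera_model(name): a dict with "mtx" (3x3 intrinsics, pixels), "R" (3x3) and "t" (3): a world point X has camera coordinates R X + t. Camera axes: x right, y down, z forward; pixel columns grow to the right and rows downward; lengths in m; the calibration is good to about 2 mm. A picture is of the moment at which its call begins: read the wrist's pose just before it. camera_model takes no time and is no camera call; for the wrist camera it gives the pose at the moment of the call.
- bot.finish_job(): hands the job in, once; it reports no verdict.
Trained networks look in the newest picture that a camera, given by its name, has taken for a name from the list of things; names that differ only in an ending like _2 or _b are one class to them, and where a whole thing is asked for, a point or a joint stands for the part that bears it (a point fixed in the world has none). Each returns a list of dicts, best first, with "p" (0 to 1); they miss things now and then, are a little off and sometimes report something else, mostly with a low value. They report only what shows in the picture. A call takes as long as a camera call. They do not tell look-alikes from the thing itself.
- bot.spot_in(target, camera): "extent" ([left, top, width, height] in pixels, round what is visible of it).
- bot.cut_out(target, camera): "mask" (420x560 bool, what is visible of it) and "extent" ([left, top, width, height] in pixels, round what is visible of it).
The state is a dict: "time_s": time; "joint_positions": joint angles; "dq": joint speeds; "tau": joint torques, N m; "ee_pos": TCP position; "eef_rot": TCP orientation; "force": force on the tool from outside, world axes, zero at the start; "ft_torque": the same for the moment, N m; "gripper_width": opening from 0.0 (shut) to 1.0 (fully open).
Only numpy, scipy, OpenCV 4.12 (cv2) and the standard library are available. Lean on these libraries where they do the work, as an engineer would, in place of code of your own. Each camera call takes 0.05 s, during which the arm holds its last target.

TASK

Book the specimen tray back in: first put the two specimen mounts that lie loose on the desk into the tray's two empty pockets, each fully down in the pocket of its own size, polished face up, set in and not dropped. Then draw the hand-held code reader out of its charging stand and turn it nose down, so that its window looks down (leaning no more than about 30 degrees) onto the middle of the bar-code label on the tray from 10 to 15 cm away. Finish still holding it there in the air, still and touching nothing but the gripper, with everything else on the desk left where it was.

Things in the scene. Friction and masses are not known exactly. Their poses are not given: they have to be found in the camera images.
- tray: light grey plastic specimen tray, fixed, 155 (x) by 215 (y) by 20 mm high; origin: centre of underside, z up. Six round pockets 13 mm deep: row at x -36 is 44 mm wide for 40 mm mounts, row at x +36 is 34 mm wide for 30 mm mounts, both at y -78, -18, +42 mm. Four hold mounts that stand 15 mm out of the tray; one of each size is empty. Bar-code label flat on the strip at its +y end
- pocket_large (a point): centre of the floor of the empty 44 mm pocket (middle of its row, tray x -36, y -18 mm), 7 mm above the desk
- pocket_small (a point): centre of the floor of the empty 34 mm pocket (end of its row far from the label, tray x +36, y -78 mm), 7 mm above the desk
- label (a point): centre of the bar-code label, 56 by 30 mm white paper with black bars, flat on the tray's top, 21 mm above the desk
- mount_large: loose metallographic specimen mount: black resin disc, 40 mm diameter, 28 mm high, with a polished steel section in its top face; stands face up on the desk; 75 g; origin at the centre of its underside, z out of the polished face
- mount_small: the same, 30 mm diameter, 28 mm high, 45 g; origin at the centre of its underside, z out of the polished face
- stand: grey charging stand, fixed, foot 110 (x) by 90 (y) by 12 mm; around its origin (on the desk) an upright socket open at the top, 37 (x) by 33 (y) mm inside, floor at 12 mm, rim 52 mm above the desk, walls 5 mm
- reader: hand-held code reader, about 0.2 kg, upright in the stand's socket (40 mm deep; draw it straight up). Origin: centre of the handle's underside; z up the handle, -x to its front. Black handle 34 (x) by 30 (y) mm, z 0 to 118. Grey head on top 84 mm long, 50 wide (y, flat upright sides), 40 high, centre x -10, z 134, nose 15 degrees down; top at z 165. Mass centre near x -6, z 105
- reader_grip (a point): good place to grip across the 50 mm width of the reader's head (fingers closing along the reader's y, from above): centre of the head at x -10, z 136 mm in the reader's frame; axes as the reader's
- reader_window (a point): centre of the dark window in the nose of the reader, at x -53, y 0, z 122.5 mm in the reader's frame; its z axis points out along the line of sight (in the stand: to the reader's -x and 15 degrees below level), its y axis is the reader's y
- stored_l1: 40 mm mount already in the tray, as the loose one; leave it in its pocket
- stored_l2: 40 mm mount already in the tray; leave it
- stored_s1: 30 mm mount already in the tray; leave it
- stored_s2: 30 mm mount already in the tray; leave it
- mug: white mug, 80 mm wide, 90 mm high; bystander, origin at the centre of its underside (so for all bystanders)
- stapler: black stapler, 135 by 34 mm, 55 mm high; bystander
- glue_stick: white glue stick standing upright, 26 mm diameter, 85 mm high; bystander
- tape_roll: roll of pale tape lying flat, 60 mm diameter, 19 mm high; bystander
- calculator: black pocket calculator lying flat, 145 by 78 by 13 mm; bystander
- punch: steel and black hole punch, 85 by 120 mm, about 70 mm high; bystander
Things that resemble listed ones, but are neither listed nor needed, are in the scene too. Leave any red look-alike of the mount_large alone. What is shaped like the stored_s2 but orange is not meant.

How it is judged:
By the outcome, as a careful person would: the job done as asked, in the order asked, and still so for the second after the job is handed in, while the arm keeps its last pose, push and grip.
It also fails if it takes over 67 s, if anything falls off the work surface, if the arm or the gripper's body presses on something with over 40 N, if the wrist force passes 120 N, or if a joint passes its speed limit or range.

## Working session

There is one attempt and no reset: what is moved stays moved. The work goes in short steps, Python scripts to look and compute and a tool call to move; the robot and the scene stay as the last step left them, time stands still between calls to the robot, and variables do not carry over. Pictures are saved under pics/ and viewed, and the job is handed in when it is done.

Besides the shell and the picture viewer there is one more tool, called after ">>>" as name(argument=value, ...), one argument or row to a line, values as JSON. arm_command: Moves the arm, as the interface text tells. Its arguments: {"type":"object","properties":{"travel":{"type":"array","items":{"type":"array","items":{"type":"number"}}},"delta_rot":{"type":"array","items":{"type":"array","items":{"type":"number"}}},"fingers":{"type":"array","items":{"type":"number"}},"newtons":{"type":"number"}},"required":["travel","delta_rot","fingers"]}

```bash
mkdir -p pics; ls; python3 - <<'E'
from cell import bot
import cv2
print(bot.read_state())
for n in ["side","top","wrist"]:
    p,d=bot.grab_frame(n); cv2.imwrite(f"pics/{n}0.png",p)
    import numpy as np; np.savez(f"{n}0.npz",p=p,d=d)
    m=bot.camera_model(n); print(n,m)
E
```

```text
pics
{'time_s': 0.0, 'joint_positions': array([-1.29639749e+00,  1.31161089e-01,  1.48930321e+00, -3.04657676e-05,
        1.52301555e+00, -8.53827306e-02]), 'dq': array([ 0.00075364,  0.00170075, -0.00059556,  0.00192704, -0.00097102,
       -0.00077176]), 'tau': array([ 6.91688510e-04, -5.59839749e+01, -4.91760957e+01,  7.68269598e-02,
        3.51324538e-02, -1.55352163e-04]), 'ee_pos': array([ 0.2111011 , -0.5610063 ,  0.21757437]), 'eef_rot': array([ 9.83862669e-01,  1.78922769e-01, -1.04191894e-04, -9.37952100e-04]), 'force': array([-0.99458051, -0.09798407,  0.09214345]), 'ft_torque': array([-0.02325403, -0.05000115,  0.04284097]), 'gripper_width': 0.9966084192117145}
side {'mtx': array([[421.23958255,   0.        , 280.07156915],
       [  0.        , 421.23958255, 210.23547851],
       [  0.        ,   0.        ,   1.        ]]), 'R': array([[-0.88205439, -0.47073514, -0.01970998],
       [-0.27724717,  0.55241537, -0.78611149],
       [ 0.3809384 , -0.68792855, -0.61777038]]), 't': array([0.5192217 , 0.22583482, 1.0332216 ])}
top {'mtx': array([[443.20998075,   0.        , 279.27311553],
       [  0.        , 443.20998075, 208.71039738],
       [  0.        ,   0.        ,   1.        ]]), 'R': array([[ 0.00813913, -0.9999663 , -0.00107479],
       [-0.98612184, -0.0078482 , -0.16583763],
       [ 0.1658236 ,  0.00240965, -0.98615249]]), 't': array([0.04259784, 0.59877198, 1.26795402])}
wrist {'mtx': array([[374.46461586,   0.        , 278.54243923],
       [  0.        , 374.46461586, 214.04624096],
       [  0.        ,   0.        ,   1.        ]]), 'R': array([[ 3.51970388e-01, -9.36011038e-01, -4.27777658e-04],
       [-8.98351994e-01, -3.37937633e-01,  2.80645418e-01],
       [-2.62831771e-01, -9.83945819e-02, -9.59811422e-01]]), 't': array([-0.59903051, -0.03229939,  0.39034367])}
```

View pics/top0.png

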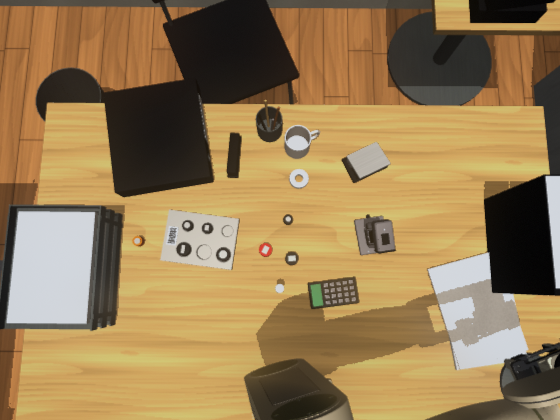

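View pics/side0.png

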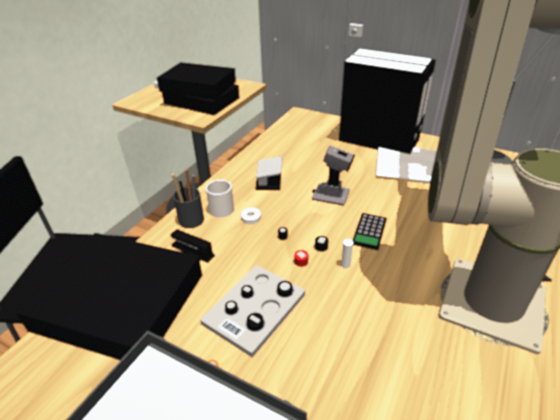

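View pics/wrist0.png

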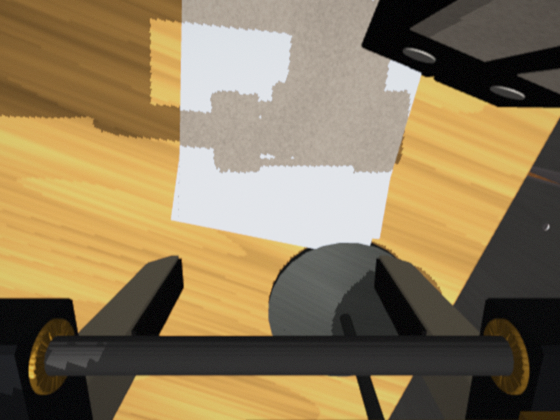

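Top view: the tray is at (200,240) with its label at (172,235). The empty pockets are at (204,252) for the large mount and (227,231) for the small one. The reader in its stand is at (377,235).

Candidates for the loose large mount: black (291,258), red (265,249, look-alike). For the loose small mount: black (288,219), orange (138,241, look-alike). I choose the black ones and will check them in a crop.

```bash
cat > h.py <<'E'
import numpy as np, cv2
from cell import bot
def w(cam,u,v,d):
    K,R,t=cam["mtx"],cam["R"],cam["t"]
    p=np.stack([(u-K[0,2])*d/K[0,0],(v-K[1,2])*d/K[1,1],d],-1)
    return (p-t)@R
def ray_z(cam,u,v,z):
    K,R,t=cam["mtx"],cam["R"],cam["t"]
    r=R.T@np.array([(u-K[0,2])/K[0,0],(v-K[1,2])/K[1,1],1]); c=-R.T@t
    return c+r*(z-c[2])/r[2]
def pr(cam,X):
    K,R,t=cam["mtx"],cam["R"],cam["t"]
    q=K@(R@np.asarray(X)+t); return q[:2]/q[2]
E
python3 - <<'E'
from h import *
z=np.load("top0.npz"); p,d=z["p"],z["d"]; cam=bot.camera_model("top")
vv,uu=np.mgrid[:420,:560]; W=w(cam,uu,vv,d)
c=p[190:300,150:310]; cv2.imwrite("pics/c0.png",cv2.resize(c,None,fx=5,fy=5,interpolation=cv2.INTER_CUBIC)[:, :800])
c=p[200:270,340:410]; cv2.imwrite("pics/c1.png",cv2.resize(c,None,fx=8,fy=8,interpolation=cv2.INTER_CUBIC))
# height-based blobs
H=W[...,2]; m=((H>0.008)&(H<0.3)&(d>0)); m[:190]=0; m[305:]=0; m[:,:130]=0; m[:,420:]=0
n,l,s,ce=cv2.connectedComponentsWithStats(m.astype(np.uint8))
for i in range(1,n):
    if s[i,4]<20: continue
    k=l==i; print(ce[i].round(1),s[i],"top",np.percentile(H[k],95).round(4)," mean xy top",W[k&(H>np.percentile(H[k],95)-0.006)].mean(0).round(4))
E
```

```text
[140.8 191.5] [130 190  31   6 100] top 0.061  mean xy top [0.6485 0.482  0.0629]
[199.1 238.9] [ 160  209   80   62 3510] top 0.036  mean xy top [0.4987 0.2812 0.0354]
[287.9 218.8] [284 214   9  11  81] top 0.0333  mean xy top [0.5725 0.0218 0.0299]
[375.1 234.8] [ 354  214   42   41 1254] top 0.1729  mean xy top [ 0.5283 -0.2321  0.171 ]
[138.  240.5] [133 235  12  11  97] top 0.0326  mean xy top [0.5017 0.4713 0.0295]
[265.2 249.2] [259 243  13  14 142] top 0.0325  mean xy top [0.4799 0.0892 0.0293]
[291.6 257.9] [285 252  14  13 140] top 0.0326  mean xy top [0.4538 0.0105 0.0297]
[333.7 291.6] [ 308  277   52   28 1142] top 0.0171  mean xy top [ 0.3565 -0.1167  0.014 ]
[279.4 287.8] [275 284   9   9  66] top 0.0892  mean xy top [0.3674 0.0454 0.0861]
```

View pics/c0.png

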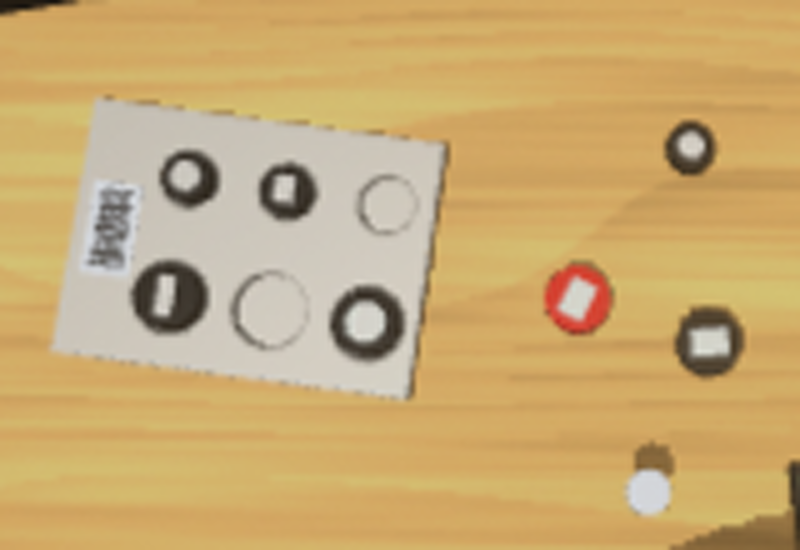

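View pics/c1.png

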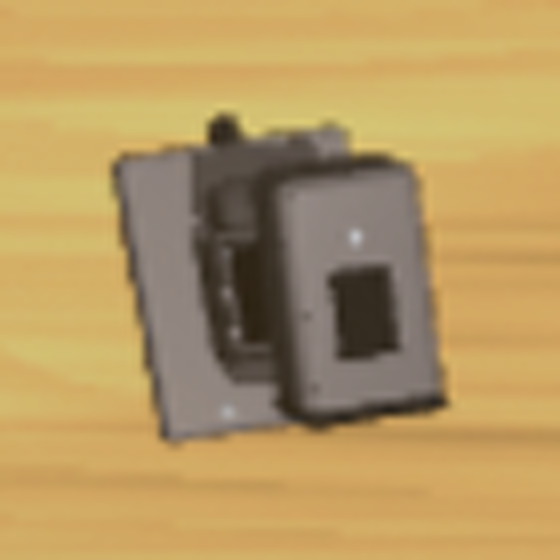

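Loose black mounts confirmed in the crop: large at crop (710,340) and small at (690,147), both face up. The red one is at (578,298). Moving to look at the reader on the way.

>>> arm_command(
  travel=[
    [0.6, 1, 0.4],
    [0.6, 1, 0.4],
    [0.6, 1, 0.4],
    [0.6, 1, 0.4],
    [0.6, 1, 0.4],
    [0.6, 1, 0.4],
    [0.6, 1, 0.4],
    [0.6, 1, 0.4],
  ],
  delta_rot=[
    [0, 0, 0],
    [0, 0, 0],
    [0, 0, 0],
    [0, 0, 0],
    [0, 0, 0],
    [0, 0, 0],
    [0, 0, 0],
    [0, 0, 0],
  ],
  fingers=[1, 1, 1, 1, 1, 1, 1, 1],
)

```text
time_s: 0.82
ee_pos: [0.3076, -0.4004, 0.2827]
eef_rot: [0.984, 0.179, -0.0, -0.0]
force: [0.4, 0.5, 0.1]
gripper_width: 1.004
```

>>> arm_command(
  travel=[
    [0.7, 1, 0.2],
    [0.7, 1, 0.2],
    [0.7, 1, 0.2],
    [0.7, 1, 0.2],
    [0.7, 1, 0.2],
    [0.7, 1, 0.2],
    [0.7, 1, 0.2],
    [0.7, 1, 0.2],
  ],
  delta_rot=[
    [0, 0, 0],
    [0, 0, 0],
    [0, 0, 0],
    [0, 0, 0],
    [0, 0, 0],
    [0, 0, 0],
    [0, 0, 0],
    [0, 0, 0],
  ],
  fingers=[1, 1, 1, 1, 1, 1, 1, 1],
)

```text
time_s: 1.48
ee_pos: [0.4197, -0.2404, 0.3146]
eef_rot: [0.984, 0.179, -0.0, -0.0]
force: [-0.5, -0.3, -0.6]
gripper_width: 0.996
```

```bash
cat >> h.py <<'E'
def snap(tag):
    s=bot.read_state(); cam=bot.camera_model("wrist"); p,d=bot.grab_frame("wrist")
    cv2.imwrite(f"pics/{tag}.png",p); np.savez(f"{tag}.npz",p=p,d=d,R=cam["R"],t=cam["t"],mtx=cam["mtx"])
    print(round(s["time_s"],2),s["ee_pos"].round(4),s["eef_rot"].round(4),s["force"].round(2),round(float(s["gripper_width"]),3), s["joint_positions"].round(3))
    return p,d,cam
E
python3 -c "
from h import *
snap('w1')"
```

```text
1.48 [ 0.4197 -0.2404  0.3146] [ 9.839e-01  1.789e-01 -1.000e-04 -1.000e-04] [-0.54 -0.29 -0.57] 0.996 [-0.626 -0.206  1.643 -0.     1.705  0.585]
```

View pics/w1.png

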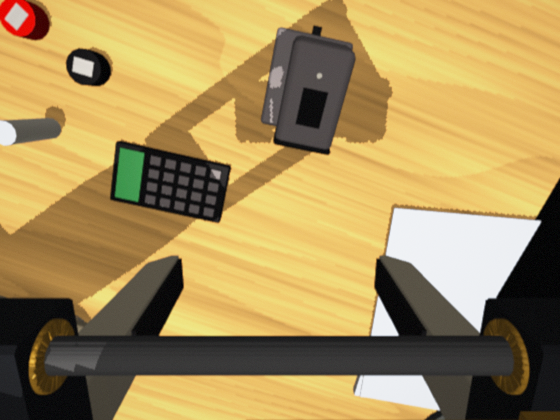

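The wrist view shows the reader head at (315,95), with its nose (dark window edge at (300,147)) toward the robot. I'll get its pose from depth.

```bash
python3 - <<'E'
from h import *
z=np.load("w1.npz"); p,d=z["p"],z["d"]; cam=dict(R=z["R"],t=z["t"],mtx=z["mtx"])
vv,uu=np.mgrid[:420,:560]; W=w(cam,uu,vv,d)
H=W[...,2]; roi=(uu>230)&(uu<370)&(vv<165)&(d>0)
k=roi&(H>0.125)
P=W[k]; print(k.sum(),P.min(0),P.max(0))
r=cv2.minAreaRect((P[:,:2]*1000).astype(np.float32)); print(r,cv2.boxPoints(r).round(1).tolist())
# top plane
A=np.c_[P,np.ones(len(P))]; T=P[P[:,2]>0.14]
c=T.mean(0); u,s,v=np.linalg.svd(T-c); print("plane n",v[2],c,s/np.sqrt(len(T)))
# slope direction
n=v[2]*np.sign(v[2][2]); print("tilt",np.degrees(np.arccos(n[2])),"downhill az",np.degrees(np.arctan2(n[1],n[0])))
for h in np.arange(0.125,0.19,0.006): 
    q=P[(P[:,2]>h)&(P[:,2]<=h+.006)]
    if len(q): print(round(h,3),len(q),q.mean(0).round(4))
# foot of stand 
k=roi&(H>0.008)&(H<0.018); print("foot",k.sum(),W[k].min(0),W[k].max(0))
E
```

```text
6782 [ 0.46084405 -0.26799272  0.12739632] [ 0.55641979 -0.20597379  0.17638236]
((508.9855651855469, -236.7356719970703), (90.86192321777344, 50.442291259765625), 8.808157920837402) [[460.20001220703125, -218.8000030517578], [468.0, -268.6000061035156], [557.7000122070312, -254.6999969482422], [550.0, -204.89999389648438]]
plane n [-0.21089457 -0.01502179  0.97739338] [ 0.50908934 -0.23598507  0.16512782] [0.02501179 0.01413668 0.00384157]
tilt 12.20610164693727 downhill az -175.9257652203794
0.125 2 [ 0.4703 -0.2176  0.1281]
0.131 2 [ 0.4712 -0.2173  0.1357]
0.137 7 [ 0.5122 -0.216   0.1405]
0.143 50 [ 0.545  -0.2251  0.1462]
0.149 388 [ 0.4789 -0.2398  0.1537]
0.155 1477 [ 0.4822 -0.24    0.1578]
0.161 1788 [ 0.5028 -0.237   0.1641]
0.167 2286 [ 0.5255 -0.2336  0.17  ]
0.173 782 [ 0.5388 -0.232   0.1739]
foot 1962 [ 0.46594121 -0.27029657  0.00805657] [ 0.58971112 -0.18215356  0.0145953 ]
```

```bash
python3 - <<'E'
import cv2
p=cv2.imread("pics/w1.png")[0:170,230:400]
cv2.imwrite("pics/c2.png",cv2.resize(p,None,fx=3.5,fy=3.5,interpolation=cv2.INTER_CUBIC))
E
```

```text
(no output)
```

View pics/c2.png

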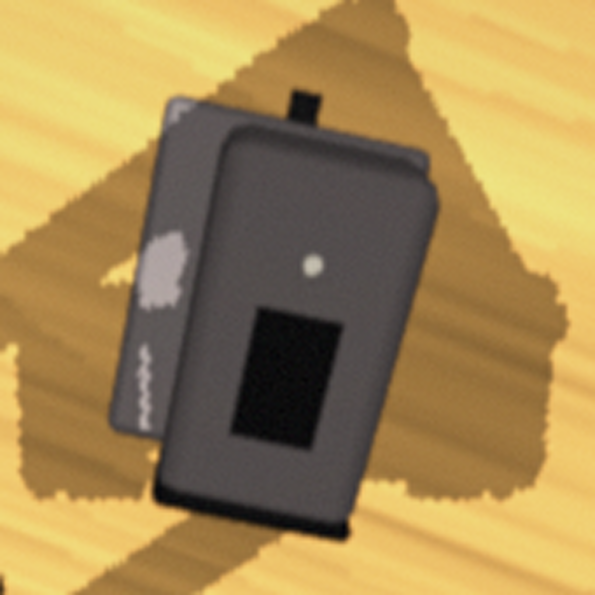

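>>> arm_command(
  travel=[
    [0, 1, -0.3],
    [0, 1, -0.3],
    [0, 1, -0.3],
    [0, 1, -0.3],
    [0, 1, -0.3],
    [0, 1, -0.3],
    [0, 1, -0.3],
    [0, 1, -0.3],
  ],
  delta_rot=[
    [0, 0, 0],
    [0, 0, 0],
    [0, 0, 0],
    [0, 0, 0],
    [0, 0, 0],
    [0, 0, 0],
    [0, 0, 0],
    [0, 0, 0],
  ],
  fingers=[0.2, 0.2, 0.2, 0.2, 0.2, 0.2, 0.2, 0.2],
)

```text
time_s: 2.2
ee_pos: [0.419, -0.0807, 0.2661]
eef_rot: [0.984, 0.179, -0.0, -0.0]
force: [-0.5, 0.3, 0.5]
gripper_width: 0.604
```

>>> arm_command(
  travel=[
    [0, 1, 0],
    [0, 1, 0],
    [0, 1, 0],
    [0, 1, 0],
    [0, 0, 0],
  ],
  delta_rot=[
    [0, 0, 0],
    [0, 0, 0],
    [0, 0, 0],
    [0, 0, 0],
    [0, 0, 0],
  ],
  fingers=[0.2, 0.2, 0.2, 0.2, 0.2],
)

```text
time_s: 2.62
ee_pos: [0.419, 0.0009, 0.2665]
eef_rot: [0.984, 0.18, 0.0, -0.001]
force: [-0.4, -0.9, 0.5]
gripper_width: 0.599
```

```bash
python3 -c "
from h import *
snap('w2')"
```

```text
2.62 [0.419  0.0009 0.2665] [ 9.836e-01  1.801e-01  0.000e+00 -6.000e-04] [-0.35 -0.91  0.5 ] 0.599 [-1.210e-01 -3.910e-01  1.879e+00  1.000e-03  1.654e+00  1.087e+00]
```

View pics/w2.png

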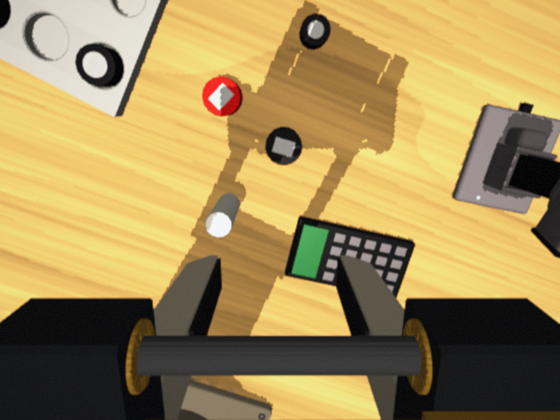

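```bash
cat >> h.py <<'E'
def blobs(tag,lo=0.02,hi=0.04,minpix=150):
    z=np.load(tag+".npz"); d=z["d"]; cam=dict(R=z["R"],t=z["t"],mtx=z["mtx"])
    vv,uu=np.mgrid[:420,:560]; W=w(cam,uu,vv,d); H=W[...,2]
    m=((H>lo)&(H<hi)&(d>0)&(vv<290)).astype(np.uint8)
    n,l,s,ce=cv2.connectedComponentsWithStats(m)
    for i in range(1,n):
        if s[i,4]<minpix: continue
        P=W[l==i]; P=P[P[:,2]>np.percentile(P[:,2],90)-0.006]
        (c,r)=cv2.minEnclosingCircle((P[:,:2]*1000).astype(np.float32))
        print(ce[i].round(0),s[i,4],"circ",np.round(c,1),"r",round(r,1),"mean",P.mean(0).round(4))
E
python3 - <<'E'
from h import *
blobs("w2")
E
```

```text
[315.  30.] 790 circ [570.8  20.3] r 14.9 mean [0.5707 0.0205 0.0277]
[97. 65.] 1575 circ [463.1 212.7] r 20.0 mean [0.4634 0.2119 0.0345]
[221.  97.] 1213 circ [478.2  87.6] r 20.0 mean [0.4785 0.0875 0.0277]
[283. 147.] 1083 circ [453.4   8.9] r 19.8 mean [0.4536 0.0091 0.0278]
[512. 151.] 1008 circ [ 528.2 -228.4] r 36.1 mean [ 0.5416 -0.2226  0.0378]
```

>>> arm_command(
  travel=[
    [0.575, 0.135, -1],
    [0.575, 0.135, -1],
    [0.575, 0.135, -1],
    [0, 0, -1],
    [0, 0, -1],
    [0, 0, -1],
    [0, 0, -1],
    [0, 0, -1],
  ],
  delta_rot=[
    [0, 0, 0],
    [0, 0, 0],
    [0, 0, 0],
    [0, 0, 0],
    [0, 0, 0],
    [0, 0, 0],
    [0, 0, 0],
    [0, 0, 0],
  ],
  fingers=[0.2, 0.2, 0.2, 0.2, 0.2, 0.2, 0.2, 0.2],
  newtons=20,
)

```text
time_s: 3.33
ee_pos: [0.4536, 0.0053, 0.1055]
eef_rot: [0.984, 0.179, -0.0, 0.0]
force: [0.3, -0.1, 0.6]
gripper_width: 0.598
```

```bash
python3 -c "
from h import *
snap('w3')
blobs('w3')"
```

```text
3.33 [0.4536 0.0053 0.1055] [ 9.839e-01  1.787e-01 -1.000e-04  2.000e-04] [ 0.32 -0.07  0.56] 0.598 [-0.101 -0.19   2.013 -0.     1.319  1.111]
[324.  40.] 2125 circ [571.2  20.7] r 15.1 mean [0.5709 0.0208 0.0277]
[  5. 103.] 428 circ [465.3 198.5] r 13.4 mean [0.4666 0.1949 0.0262]
[174. 146.] 3061 circ [478.6  87.8] r 20.0 mean [0.4792 0.0875 0.0276]
[274. 220.] 2588 circ [453.6   9.3] r 19.9 mean [0.4545 0.0096 0.0277]
```

View pics/w3.png

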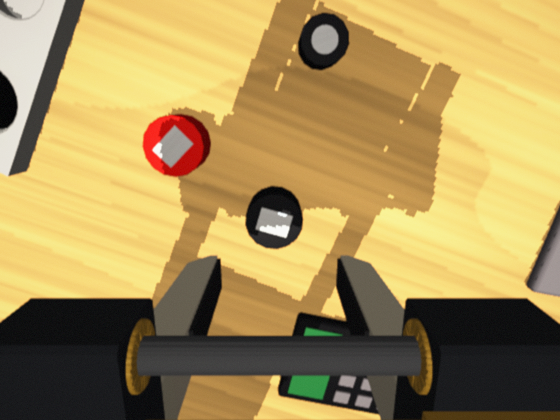

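The black large mount is at (274,217), centred between the fingers. Needs +4 mm in y, then down.

>>> arm_command(
  travel=[
    [0, 0.2, -1],
    [0, 0, -1],
    [0, 0, -1],
    [0, 0, -0.8],
    [0, 0, -0.5],
    [0, 0, -0.2],
    [0, 0, 0],
  ],
  delta_rot=[
    [0, 0, 0],
    [0, 0, 0],
    [0, 0, 0],
    [0, 0, 0],
    [0, 0, 0],
    [0, 0, 0],
    [0, 0, 0],
  ],
  fingers=[0.2, 0.2, 0.2, 0.2, 0.2, 0.2, 0.2],
)

```text
time_s: 3.97
ee_pos: [0.4533, 0.0101, 0.0162]
eef_rot: [0.984, 0.179, -0.001, -0.0]
force: [-0.8, 0.8, 0.3]
gripper_width: 0.598
```

>>> arm_command(
  travel=[
    [0, 0, 0],
    [0, 0, 0],
    [0, 0, 0],
    [0, 0, 0],
    [0, 0, 0],
    [0, 0, 0],
  ],
  delta_rot=[
    [0, 0, 0],
    [0, 0, 0],
    [0, 0, 0],
    [0, 0, 0],
    [0, 0, 0],
    [0, 0, 0],
  ],
  fingers=[-0.4, -0.4, -0.4, -0.4, -0.4, -0.4],
  newtons=20,
)

```text
time_s: 4.47
ee_pos: [0.4549, 0.0103, 0.0178]
eef_rot: [0.984, 0.179, 0.001, 0.0]
force: [-0.4, -0.7, 6.2]
gripper_width: 0.423
```

>>> arm_command(
  travel=[
    [0, 0, 0.2],
    [0, 0, 0.4],
    [0, 0, 1],
    [0, 0, 1],
    [0, 0, 1],
  ],
  delta_rot=[
    [0, 0, 0],
    [0, 0, 0],
    [0, 0, 0],
    [0, 0, 0],
    [0, 0, 0],
  ],
  fingers=[-0.4, -0.4, -0.4, -0.4, -0.4],
)

```text
time_s: 4.88
ee_pos: [0.4532, 0.0107, 0.0897]
eef_rot: [0.984, 0.179, -0.0, -0.0]
force: [0.8, 0.2, -0.7]
gripper_width: 0.425
```

```bash
python3 -c "
from h import *
snap('w4')
blobs('w4',0.02,0.2)"
```

```text
4.88 [0.4532 0.0107 0.0897] [ 9.839e-01  1.790e-01 -4.000e-04 -2.000e-04] [ 0.76  0.22 -0.74] 0.425 [-0.09  -0.171  2.027  0.     1.287  1.121]
[336.  38.] 2444 circ [571.1  20.7] r 15.1 mean [0.5709 0.021  0.0277]
[175. 151.] 3458 circ [478.6  88. ] r 20.0 mean [0.4793 0.0876 0.0276]
[278. 267.] 6755 circ [461.1  14.1] r 35.2 mean [0.4616 0.0143 0.1169]
```

View pics/w4.png

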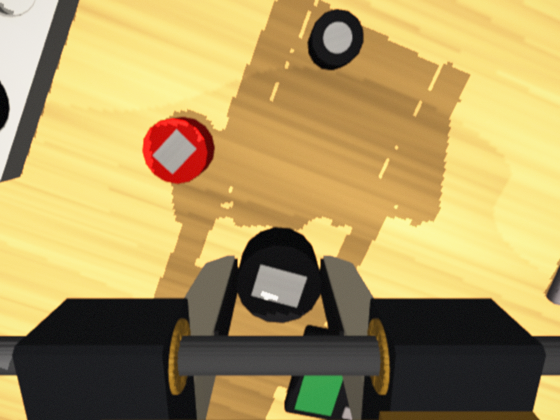

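The large mount is held, seen at (279,272). Checking its tilt and offset in the hand.

```bash
cat >> h.py <<'E'
def held(tag,cx,cy,rad):
    z=np.load(tag+".npz"); d=z["d"]; cam=dict(R=z["R"],t=z["t"],mtx=z["mtx"])
    vv,uu=np.mgrid[:420,:560]; W=w(cam,uu,vv,d)
    P=W[((uu-cx)**2+(vv-cy)**2<rad**2)&(d>0)]
    c=np.median(P,0); P=P[abs(P[:,2]-c[2])<0.008]; c=P.mean(0)
    v=np.linalg.svd(P-c)[2][2]; v*=np.sign(v[2]); print("held",c.round(4),"n",v.round(3),"tilt",np.degrees(np.arccos(v[2])).round(1))
E
python3 - <<'E'
from h import *
held("w4",279,262,22)
z=np.load("w4.npz"); d=z["d"];p=z["p"]; cam=dict(R=z["R"],t=z["t"],mtx=z["mtx"])
vv,uu=np.mgrid[:420,:560]; W=w(cam,uu,vv,d)
m=(abs(W[...,2]-.102)<.004)&(uu>225)&(uu<330)&(vv>220)&(vv<325)&(p.max(2)<60)|False
P=(W[m][:,:2]*1000).astype(np.float32); print(cv2.minEnclosingCircle(P),len(P))
m2=(abs(W[...,2]-.102)<.004)&(uu>240)&(uu<318)&(vv>220)&(vv<325)
P=(W[m2][:,:2]*1000).astype(np.float32); print(cv2.minEnclosingCircle(P),len(P), cv2.fitEllipse(cv2.convexHull(P)))
E
```

```text
held [0.4627 0.0145 0.0992] n [0.112 0.028 0.993] tilt 6.6
((454.7773132324219, 11.7138090133667), 22.053403854370117) 3588
((451.7431640625, 10.423080444335938), 20.165393829345703) 5007 ((451.8078308105469, 10.599239349365234), (38.50859451293945, 40.23158264160156), 109.36100006103516)
```

```bash
python3 - <<'E'
from h import *
z=np.load("w4.npz"); d=z["d"];p=z["p"]; cam=dict(R=z["R"],t=z["t"],mtx=z["mtx"])
vv,uu=np.mgrid[:420,:560]; W=w(cam,uu,vv,d)
for v in range(225,330,7): print(v,W[v,279].round(4),p[v,279].tolist())
m2=(abs(W[...,2]-.102)<.006)&(((uu-279)/32)**2+((vv-278)/32)**2<1)
P=W[m2]; c=P.mean(0)
for _ in range(3):
    v=np.linalg.svd(P-c,full_matrices=False)[2][2]; v*=np.sign(v[2]); r=(P-c)@v; P=P[abs(r)<.0015]; c=P.mean(0)
print(c,v,np.degrees(np.arccos(v[2])),len(P))
E
```

```text
225 [ 0.4487  0.009  -0.001 ] [77, 144, 187]
232 [0.4701 0.0172 0.0806] [7, 8, 4]
239 [0.4702 0.0173 0.091 ] [11, 11, 9]
246 [0.4697 0.0171 0.0986] [16, 16, 17]
253 [0.467  0.0161 0.0998] [20, 19, 19]
260 [0.464  0.015  0.1001] [21, 21, 21]
267 [0.4606 0.0137 0.0996] [17, 17, 17]
274 [0.4574 0.0125 0.0997] [163, 169, 172]
281 [0.4542 0.0113 0.0998] [159, 164, 169]
288 [0.4512 0.0102 0.1006] [158, 163, 167]
295 [0.4476 0.0088 0.1   ] [158, 164, 168]
302 [0.4444 0.0076 0.1002] [121, 125, 128]
309 [0.441  0.0063 0.1003] [16, 15, 15]
316 [0.4372 0.0049 0.0997] [36, 36, 37]
323 [ 0.3738 -0.0192 -0.0005] [76, 132, 172]
[0.45549336 0.01175602 0.09965741] [0.01280484 0.00208775 0.99991584] 0.7433719685887734 3144
```

>>> arm_command(
  travel=[
    [0, 0, 1],
    [0, 0.8, 1],
    [0, 1, 1],
    [0, 1, 1],
    [0, 1, 1],
    [0, 1, 0.5],
    [0, 1, 0],
    [0, 1, 0],
  ],
  delta_rot=[
    [0, 0, 1],
    [0, 0, 1],
    [0, 0, 1],
    [0, 0, 1],
    [0, 0, 1],
    [0, 0, 1],
    [0, 0, 1],
    [0, 0, 1],
  ],
  fingers=[-0.4, -0.4, -0.4, -0.4, -0.4, -0.4, -0.4, -0.4],
)

```text
time_s: 5.6
ee_pos: [0.4542, 0.1477, 0.2]
eef_rot: [0.862, 0.507, 0.001, 0.0]
force: [0.2, -0.6, -1.8]
gripper_width: 0.425
```

>>> arm_command(
  travel=[
    [0, 0.7, 0],
    [0, 0, 0],
    [0, 0, 0],
    [0, 0, 0],
    [0, 0, 0],
  ],
  delta_rot=[
    [0, 0, 1],
    [0, 0, 1],
    [0, 0, 1],
    [0, 0, 1],
    [0, 0, 0],
  ],
  fingers=[-0.4, -0.4, -0.4, -0.4, -0.4],
)

```text
time_s: 6.02
ee_pos: [0.4535, 0.1608, 0.1986]
eef_rot: [0.761, 0.649, -0.0, -0.0]
force: [-0.9, 0.3, -1.1]
gripper_width: 0.424
```

```bash
python3 -c "
from h import *
snap('w5')
blobs('w5',0.028,0.045)"
```

```text
6.02 [0.4535 0.1608 0.1986] [ 7.611e-01  6.487e-01 -1.000e-04 -1.000e-04] [-0.85  0.34 -1.13] 0.424 [ 0.234 -0.186  1.836  0.     1.493  0.393]
[275.   3.] 204 circ [475.8 317.2] r 12.7 mean [0.4752 0.3148 0.0338]
[547.  20.] 641 circ [687.7 267.3] r 15.8 mean [0.6862 0.2671 0.0411]
[365.  57.] 1135 circ [541.9 263.5] r 14.9 mean [0.5415 0.2635 0.0346]
[280. 135.] 1652 circ [463.2 212.8] r 19.9 mean [0.4633 0.2132 0.0348]
```

View pics/w5.png

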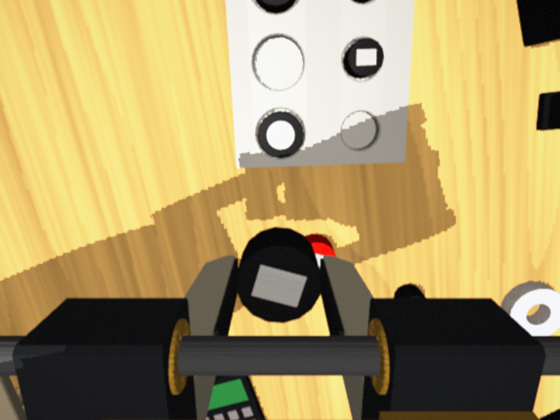

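Pockets visible: large empty at (279,63), small empty at (360,130). I'll fit the rims using pixels whose depth lies below the tray top.

```bash
cat >> h.py <<'E'
def hole(tag,cx,cy,R,ztop=0.020):
    z=np.load(tag+".npz"); d=z["d"]; cam=dict(R=z["R"],t=z["t"],mtx=z["mtx"])
    vv,uu=np.mgrid[:420,:560]; W=w(cam,uu,vv,d)
    m=((uu-cx)**2+(vv-cy)**2<R**2)&(d>0)&(W[...,2]<ztop-0.0035)
    n,l,s,ce=cv2.connectedComponentsWithStats(m.astype(np.uint8)); i=1+np.argmax(s[1:,4])
    cs,_=cv2.findContours((l==i).astype(np.uint8),cv2.RETR_EXTERNAL,cv2.CHAIN_APPROX_NONE); c=max(cs,key=len)[:,0]
    Q=np.array([ray_z(cam,a,b,ztop)[:2] for a,b in c]); h=cv2.convexHull((Q*1000).astype(np.float32))
    area=np.array([ray_z(cam,a,b,ztop)[:2] for b,a in zip(*np.nonzero(l==i))])
    print("hole px",ce[i].round(1),s[i,4],"hullcirc",cv2.minEnclosingCircle(h),"centroid",area.mean(0).round(4),"ell",cv2.fitEllipse(h))
E
python3 - <<'E'
from h import *
hole("w5",279,63,34); hole("w5",360,130,26)
z=np.load("w5.npz"); d=z["d"]; cam=dict(R=z["R"],t=z["t"],mtx=z["mtx"])
vv,uu=np.mgrid[:420,:560]; W=w(cam,uu,vv,d)
m=(abs(W[...,2]-.02)<.003)&(uu>225)&(uu<420)&(vv<170); print(np.median(W[m],0))
# right edge & left edges per row, bottom edge per col
L=[];Rr=[]
for v in range(15,150,5):
    a=np.nonzero(m[v])[0]
    if len(a)>50: L.append(ray_z(cam,a[0],v,.02));Rr.append(ray_z(cam,a[-1],v,.02))
for e in (L,Rr):
    e=np.array(e); k=np.polyfit(e[:,1],e[:,0],1); print("edge yaw",-np.degrees(np.arctan(k[0])),"x at y=.2",np.polyval(k,.2))
B=[]
for u in range(245,400,5):
    a=np.nonzero(m[:,u])[0]; B.append(ray_z(cam,u,a[-1],.02))
B=np.array(B);k=np.polyfit(B[:,0],B[:,1],1);print("bottom yaw",np.degrees(np.arctan(k[0])),np.polyval(k,.5))
E
```

```text
hole px [277.7  62.4] 2164 hullcirc ((470.5208740234375, 272.203125), 21.806455612182617) centroid [0.4707 0.2724] ell ((470.6451416015625, 272.1326599121094), (43.17115020751953, 43.23997497558594), 163.631591796875)
hole px [359.5 130.7] 1096 hullcirc ((534.4767456054688, 203.90492248535156), 16.975133895874023) centroid [0.5342 0.2044] ell ((534.261474609375, 204.1790771484375), (33.02223205566406, 33.28583908081055), 81.16258239746094)
[0.50868214 0.2508913  0.01962951]
edge yaw -7.168530151323808 x at y=.2 0.4202919189029243
edge yaw -7.142911034841122 x at y=.2 0.5754636549742863
bottom yaw -7.100694234498595 0.17905315865128882
```

>>> arm_command(
  travel=[
    [0.14, 0.92, 0],
    [0.14, 0.92, 0],
    [0.14, 0.92, -0.4],
    [0.14, 0.92, -0.5],
    [0.14, 0.92, -0.5],
    [0.155, 0.95, -1],
    [0, 0, -1],
    [0, 0, -1],
  ],
  delta_rot=[
    [0, 0, 0.1],
    [0, 0, 0.1],
    [0, 0, 0.1],
    [0, 0, 0.1],
    [0, 0, 0],
    [0, 0, 0],
    [0, 0, 0],
    [0, 0, 0],
  ],
  fingers=[-0.4, -0.4, -0.4, -0.4, -0.4, -0.4, -0.4, -0.4],
)

```text
time_s: 6.73
ee_pos: [0.4709, 0.2725, 0.1099]
eef_rot: [0.752, 0.659, 0.0, -0.0]
force: [-0.2, -0.7, -1.2]
gripper_width: 0.425
```

>>> arm_command(
  travel=[
    [0, 0, -1],
    [0, 0, -0.6],
    [0, 0, 0],
  ],
  delta_rot=[
    [0, 0, 0],
    [0, 0, 0],
    [0, 0, 0],
  ],
  fingers=[-0.4, -0.4, -0.4],
)

```text
time_s: 6.98
ee_pos: [0.4686, 0.2704, 0.0753]
eef_rot: [0.752, 0.659, -0.003, -0.001]
force: [-0.9, 0.5, -1.0]
gripper_width: 0.424
```

```bash
python3 -c "
from h import *
snap('w6')
blobs('w6',0.028,0.045)"
```

```text
6.98 [0.4686 0.2704 0.0753] [ 0.7519  0.6592 -0.0027 -0.0008] [-0.92  0.52 -1.  ] 0.424 [0.429 0.095 1.797 0.    1.256 0.56 ]
[281. 134.] 4206 circ [478.2 332.2] r 19.9 mean [0.4782 0.3327 0.0347]
[413. 133.] 2500 circ [549.5 323.3] r 15.0 mean [0.5488 0.3238 0.0347]
[403. 237.] 2043 circ [541.8 263.8] r 15.5 mean [0.5414 0.265  0.0346]
```

View pics/w6.png

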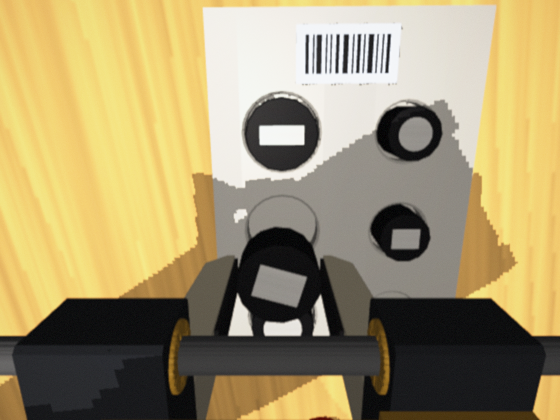

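>>> arm_command(
  travel=[
    [0, 0, 0],
    [0, 0, 0],
  ],
  delta_rot=[
    [0, 0, 0],
    [0, 0, 0],
  ],
  fingers=[-0.4, -0.4],
)

```text
time_s: 7.2
ee_pos: [0.472, 0.2719, 0.0804]
eef_rot: [0.751, 0.66, 0.001, 0.0]
force: [-0.2, 0.2, -1.1]
gripper_width: 0.422
```

```bash
python3 -c "
from h import *
for i in range(3):
  snap('w7')
hole('w7',280,215,40)"
```

```text
7.2 [0.472  0.2719 0.0804] [7.515e-01 6.598e-01 1.200e-03 3.000e-04] [-0.17  0.23 -1.09] 0.422 [0.428 0.09  1.791 0.    1.257 0.558]
7.25 [0.4721 0.272  0.0805] [7.514e-01 6.598e-01 1.400e-03 4.000e-04] [ 0.57  0.27 -0.29] 0.425 [0.429 0.09  1.791 0.    1.257 0.558]
7.3 [0.472  0.2719 0.0803] [7.514e-01 6.599e-01 1.300e-03 4.000e-04] [ 0.17 -0.07 -0.65] 0.424 [0.429 0.09  1.791 0.    1.257 0.558]
hole px [275.9 217.7] 1796 hullcirc ((470.92803955078125, 273.7433166503906), 21.610187530517578) centroid [0.4718 0.2822] ell ((471.637939453125, 275.72149658203125), (37.57494354248047, 42.46332931518555), 70.25886535644531)
```

>>> arm_command(
  travel=[
    [-0.07, 0, -0.5],
    [0, 0, -0.7],
    [0, 0, -0.5],
    [0, 0, -0.3],
    [0, 0, -0.2],
    [0, 0, 0],
    [0, 0, 0],
  ],
  delta_rot=[
    [0, 0, 0],
    [0, 0, 0],
    [0, 0, 0],
    [0, 0, 0],
    [0, 0, 0],
    [0, 0, 0],
    [0, 0, 0],
  ],
  fingers=[-0.4, -0.4, -0.4, -0.4, -0.4, -0.4, -0.4],
)

```text
time_s: 7.93
ee_pos: [0.4697, 0.2719, 0.0349]
eef_rot: [0.751, 0.66, 0.0, -0.0]
force: [-1.1, 0.9, 2.7]
gripper_width: 0.426
```

```bash
python3 -c "
from h import *
snap('w8')"
```

```text
7.93 [0.4697 0.2719 0.0349] [ 7.512e-01  6.601e-01  3.000e-04 -1.000e-04] [-1.1   0.92  2.69] 0.426 [0.43  0.146 1.822 0.    1.173 0.559]
```

View pics/w8.png

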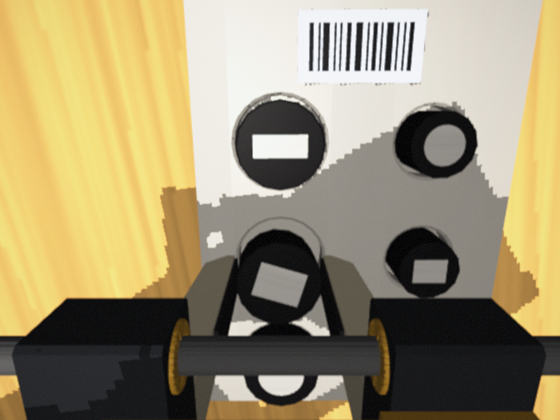

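>>> arm_command(
  travel=[
    [0.03, 0, -0.2],
    [0, 0, -0.1],
    [0, 0, 0],
    [0, 0, 0],
  ],
  delta_rot=[
    [0, 0, 0],
    [0, 0, 0],
    [0, 0, 0],
    [0, 0, 0],
  ],
  fingers=[-0.4, -0.4, -0.4, -0.4],
)

```text
time_s: 8.32
ee_pos: [0.4711, 0.2732, 0.0298]
eef_rot: [0.751, 0.66, 0.002, -0.0]
force: [-0.4, 6.5, 6.0]
gripper_width: 0.427
```

>>> arm_command(
  travel=[
    [0, 0.08, 0],
    [0, 0, 0],
    [0, 0, 0],
  ],
  delta_rot=[
    [0, 0, 0],
    [0, 0, 0],
    [0, 0, 0],
  ],
  fingers=[-0.4, -0.4, -0.4],
)

```text
time_s: 8.57
ee_pos: [0.4711, 0.2739, 0.0295]
eef_rot: [0.751, 0.66, 0.001, 0.0]
force: [1.3, 3.8, 5.8]
gripper_width: 0.424
```

>>> arm_command(
  travel=[
    [0, 0.06, 0],
    [0, 0, -0.1],
    [0, 0, -0.1],
    [0, 0, 0],
    [0, 0, 0],
  ],
  delta_rot=[
    [0, 0, 0],
    [0, 0, 0],
    [0, 0, 0],
    [0, 0, 0],
    [0, 0, 0],
  ],
  fingers=[-0.4, -0.4, -0.4, -0.4, -0.4],
)

```text
time_s: 8.98
ee_pos: [0.4705, 0.2737, 0.0252]
eef_rot: [0.751, 0.66, -0.0, 0.001]
force: [-1.3, -3.6, 11.2]
gripper_width: 0.426
```

```bash
python3 -c "
from h import *
snap('w9')"
```

```text
8.98 [0.4705 0.2737 0.0252] [ 7.512e-01  6.601e-01 -2.000e-04  5.000e-04] [-1.33 -3.56 11.18] 0.426 [ 4.330e-01  1.640e-01  1.822e+00 -1.000e-03  1.156e+00  5.630e-01]
```

View pics/w9.png

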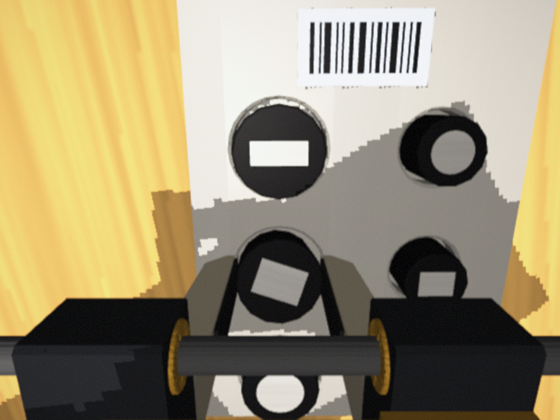

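The mount is on the floor (TCP 0.025 as predicted, contact force up). Opening.

>>> arm_command(
  travel=[
    [0, 0, 0],
    [0, 0, 0],
    [0, 0, 0],
    [0, 0, 0.3],
    [0, 0, 1],
    [0, 0, 1],
    [0, 0, 1],
    [0, 0, 1],
  ],
  delta_rot=[
    [0, 0, 0],
    [0, 0, 0],
    [0, 0, 0],
    [0, 0, 0],
    [0, 0, 0],
    [0, 0, 0],
    [0, 0, 0],
    [0, 0, 0],
  ],
  fingers=[0.05, 0.05, 0.05, 0.05, 0.05, 0.05, 0.05, 0.05],
)

```text
time_s: 9.7
ee_pos: [0.4696, 0.2742, 0.1114]
eef_rot: [0.751, 0.66, -0.0, -0.0]
force: [0.6, 0.7, 0.3]
gripper_width: 0.524
```

>>> arm_command(
  travel=[
    [0, -0.5, 1],
    [0, -1, 1],
    [0, -1, 1],
    [0, 0, 0.4],
    [0, 0, 0],
  ],
  delta_rot=[
    [0, 0, 0],
    [0, 0, 0],
    [0, 0, 0],
    [0, 0, 0],
    [0, 0, 0],
  ],
  fingers=[0, 0, 0, 0, 0],
)

```text
time_s: 10.12
ee_pos: [0.4715, 0.2243, 0.1815]
eef_rot: [0.752, 0.659, 0.002, 0.001]
force: [1.2, 0.8, 0.8]
gripper_width: 0.502
```

```bash
python3 -c "
from h import *
snap('w10')
blobs('w10',0.028,0.045)"
```

```text
10.12 [0.4715 0.2243 0.1815] [7.517e-01 6.595e-01 2.100e-03 7.000e-04] [1.15 0.78 0.78] 0.502 [ 0.346 -0.065  1.756  0.     1.446  0.476]
[529.  65.] 1913 circ [680.4 302.5] r 50.8 mean [0.6794 0.3046 0.0411]
[268.  66.] 2139 circ [478.1 331.9] r 19.9 mean [0.4782 0.3321 0.0347]
[360.  66.] 1227 circ [549.5 323.1] r 15.1 mean [0.549  0.3231 0.0347]
[268. 145.] 1805 circ [469.5 271.1] r 19.9 mean [0.4695 0.2714 0.0348]
[356. 143.] 1045 circ [542.1 263.6] r 15.0 mean [0.5417 0.264  0.0347]
[554. 200.] 401 circ [709.3 193.1] r 14.8 mean [0.7073 0.1924 0.0374]
[270. 213.] 1597 circ [463.3 212.9] r 20.0 mean [0.4634 0.2139 0.0348]
```

View pics/w10.png

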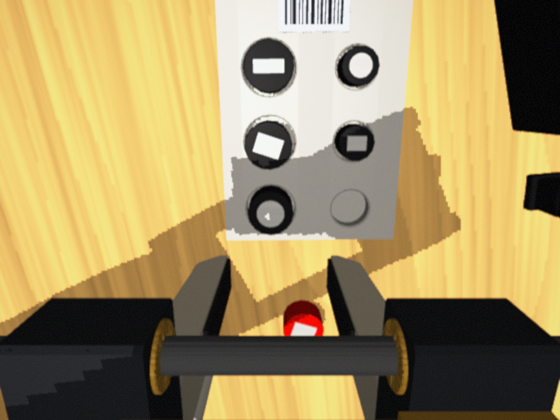

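Large mount is seated: its top is at 0.0348, the same as the stored ones, at pixel (268,145). Now the small mount.

>>> arm_command(
  travel=[
    [0.5, -1, 0],
    [0.5, -1, 0],
    [0.5, -1, 0],
    [0.5, -1, 0],
    [0.5, -1, 0],
    [0.5, -1, 0],
    [0.5, -1, -0.5],
    [0.5, -1, -0.8],
  ],
  delta_rot=[
    [0, 0, 0],
    [0, 0, 0],
    [0, 0, 0],
    [0, 0, 0],
    [0, 0, 0],
    [0, 0, 0],
    [0, 0, 0],
    [0, 0, 0],
  ],
  fingers=[0, 0, 0, 0, 0, 0, 0, 0],
)

```text
time_s: 10.83
ee_pos: [0.551, 0.0643, 0.1523]
eef_rot: [0.751, 0.66, 0.001, 0.0]
force: [0.9, 0.2, -0.0]
gripper_width: 0.499
```

>>> arm_command(
  travel=[
    [0.5, -1, -1],
    [0.5, -1, -1],
    [0, -0.2, -1],
    [0, 0, -0.8],
    [0, 0, 0],
    [0, 0, 0],
  ],
  delta_rot=[
    [0, 0, 0],
    [0, 0, 0],
    [0, 0, 0],
    [0, 0, 0],
    [0, 0, 0],
    [0, 0, 0],
  ],
  fingers=[-0.1, -0.1, -0.1, -0.1, -0.1, -0.1],
)

```text
time_s: 11.33
ee_pos: [0.5682, 0.0211, 0.0741]
eef_rot: [0.751, 0.66, -0.002, -0.002]
force: [0.2, 1.1, 1.1]
gripper_width: 0.443
```

```bash
python3 -c "
from h import *
snap('w11')
blobs('w11',0.018,0.045)
hole('w10',348,207,26)"
```

```text
11.33 [0.5682 0.0211 0.0741] [ 0.751   0.6603 -0.0017 -0.0018] [0.19 1.14 1.09] 0.443 [-0.053  0.167  1.72   0.     1.26   0.075]
[109. 147.] 4205 circ [478.8  87.5] r 20.4 mean [0.4798 0.0884 0.0276]
[284. 238.] 1917 circ [571.4  20.9] r 14.9 mean [0.5715 0.0216 0.0277]
[492. 254.] 3926 circ [699.7 -11.6] r 29.8 mean [ 0.7    -0.0084  0.0189]
hole px [349.1 207.8] 1007 hullcirc ((534.3065795898438, 204.70675659179688), 16.65514373779297) centroid [0.5342 0.2049] ell ((534.2221069335938, 204.77601623535156), (32.604217529296875, 32.91690444946289), 114.32910919189453)
```

View pics/w11.png

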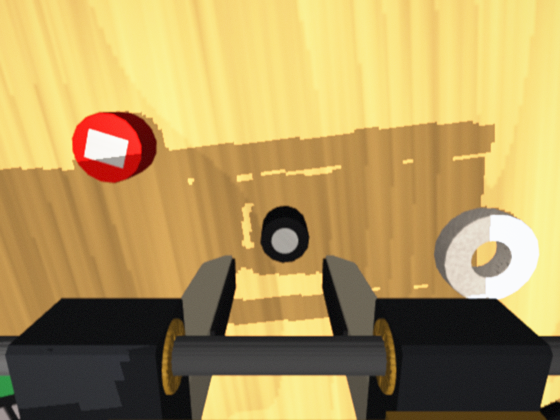

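>>> arm_command(
  travel=[
    [0.06, 0, -1],
    [0, 0, -1],
    [0, 0, -0.6],
    [0, 0, -0.3],
    [0, 0, 0],
    [0, 0, 0],
    [0, 0, 0],
  ],
  delta_rot=[
    [0, 0, 0],
    [0, 0, 0],
    [0, 0, 0],
    [0, 0, 0],
    [0, 0, 0],
    [0, 0, 0],
    [0, 0, 0],
  ],
  fingers=[-0.1, -0.1, -0.1, -0.1, -0.1, -0.1, -0.1],
)

```text
time_s: 11.97
ee_pos: [0.5723, 0.0204, 0.0201]
eef_rot: [0.751, 0.66, 0.001, 0.001]
force: [-0.0, -0.1, 0.3]
gripper_width: 0.449
```

```bash
python3 -c "
from h import *
snap('w12')
z=bot.read_state()"
```

```text
11.97 [0.5723 0.0204 0.0201] [7.511e-01 6.602e-01 7.000e-04 7.000e-04] [-0.05 -0.06  0.25] 0.449 [-0.054  0.24   1.745  0.     1.155  0.075]
```

View pics/w12.png

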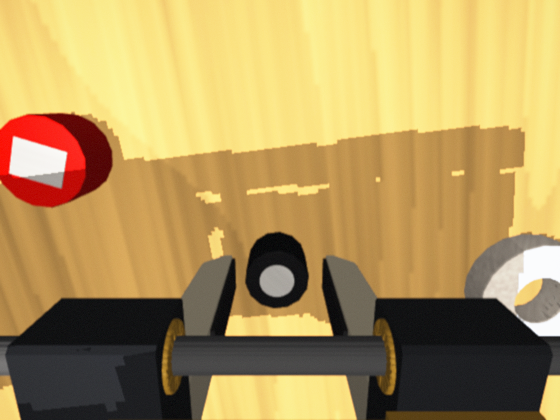

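>>> arm_command(
  travel=[
    [-0.03, 0.03, -0.16],
    [0, 0, 0],
    [0, 0, 0],
    [0, 0, 0],
    [0, 0, 0],
    [0, 0, 0],
    [0, 0, 0],
    [0, 0, 0],
  ],
  delta_rot=[
    [0, 0, 0],
    [0, 0, 0],
    [0, 0, 0],
    [0, 0, 0],
    [0, 0, 0],
    [0, 0, 0],
    [0, 0, 0],
    [0, 0, 0],
  ],
  fingers=[-0.1, -0.1, -0.6, -0.6, -0.6, -0.6, -0.6, -0.6],
)

```text
time_s: 12.68
ee_pos: [0.5708, 0.0209, 0.0156]
eef_rot: [0.751, 0.66, 0.0, 0.0]
force: [0.2, -0.0, 0.5]
gripper_width: 0.311
```

>>> arm_command(
  travel=[
    [0, 0, 0.2],
    [0, 0, 0.4],
    [0, 0, 1],
    [0, 0, 1],
    [0, 0, 1],
    [0, 0, 1],
    [0, 0, 0],
    [0, 0, 0],
  ],
  delta_rot=[
    [0, 0, 0],
    [0, 0, 0],
    [0, 0, 0],
    [0, 0, 0],
    [0, 0, 0],
    [0, 0, 0],
    [0, 0, 0],
    [0, 0, 0],
  ],
  fingers=[-0.6, -0.6, -0.6, -0.6, -0.6, -0.6, -0.6, -0.6],
)

```text
time_s: 13.35
ee_pos: [0.5721, 0.0208, 0.1094]
eef_rot: [0.751, 0.66, 0.001, 0.001]
force: [0.0, -0.9, -0.7]
gripper_width: 0.315
```

```bash
python3 - <<'E'
from h import *
snap('w13')
z=np.load("w13.npz"); d=z["d"];p=z["p"]; cam=dict(R=z["R"],t=z["t"],mtx=z["mtx"])
vv,uu=np.mgrid[:420,:560]; W=w(cam,uu,vv,d)
for v in range(225,330,5): print(v,W[v,278].round(4),p[v,278].tolist())
E
```

```text
13.35 [0.5721 0.0208 0.1094] [0.7512 0.6601 0.0014 0.0013] [ 0.02 -0.94 -0.74] 0.315 [-0.053  0.13   1.692  0.     1.316  0.076]
225 [ 5.707e-01  1.020e-02 -2.000e-04] [82, 150, 197]
230 [5.702e-01 6.300e-03 2.000e-04] [81, 150, 197]
235 [ 0.5696  0.0018 -0.0011] [59, 109, 146]
240 [0.5737 0.0351 0.1009] [10, 11, 9]
245 [0.5737 0.0353 0.1084] [7, 6, 6]
250 [0.5737 0.0354 0.1149] [8, 9, 7]
255 [0.5737 0.0348 0.1195] [16, 17, 17]
260 [0.5734 0.0332 0.1213] [19, 16, 19]
265 [0.5731 0.0308 0.1212] [20, 18, 20]
270 [0.5728 0.0286 0.1217] [127, 132, 135]
275 [0.5725 0.0261 0.1215] [153, 161, 163]
280 [0.5722 0.024  0.1222] [156, 162, 165]
285 [0.572  0.0222 0.1234] [154, 161, 164]
290 [0.5716 0.019  0.1221] [157, 163, 168]
295 [0.5713 0.0169 0.1228] [156, 163, 165]
300 [0.5709 0.0137 0.1216] [158, 162, 166]
305 [0.5706 0.0114 0.122 ] [16, 16, 17]
310 [0.5702 0.0085 0.1214] [18, 17, 18]
315 [ 5.606e-01 -6.800e-02 -5.000e-04] [134, 232, 253]
320 [ 0.5599 -0.0729 -0.0009] [135, 231, 252]
325 [ 0.5594 -0.0766  0.0007] [134, 230, 252]
```

View pics/w13.png

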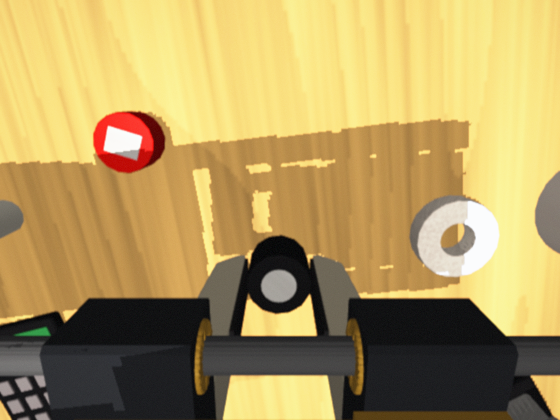

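>>> arm_command(
  travel=[
    [-0.2, 1, 0],
    [-0.2, 1, 0],
    [-0.2, 1, 0],
    [-0.2, 1, 0],
    [-0.2, 1, 0],
    [-0.2, 1, 0],
    [-0.2, 1, 0],
    [-0.2, 1, -0.3],
  ],
  delta_rot=[
    [0, 0, 0],
    [0, 0, 0],
    [0, 0, 0],
    [0, 0, 0],
    [0, 0, 0],
    [0, 0, 0],
    [0, 0, 0],
    [0, 0, 0],
  ],
  fingers=[-0.6, -0.6, -0.6, -0.6, -0.6, -0.6, -0.6, -0.6],
)

```text
time_s: 14.07
ee_pos: [0.5379, 0.1818, 0.1006]
eef_rot: [0.751, 0.66, -0.0, -0.0]
force: [0.5, -0.1, -0.3]
gripper_width: 0.314
```

>>> arm_command(
  travel=[
    [-0.2, 1, -0.4],
    [-0.06, 0.21, -0.7],
    [0, 0, -0.7],
    [0, 0, -0.4],
    [0, 0, 0],
    [0, 0, 0],
    [0, 0, 0],
  ],
  delta_rot=[
    [0, 0, 0],
    [0, 0, 0],
    [0, 0, 0],
    [0, 0, 0],
    [0, 0, 0],
    [0, 0, 0],
    [0, 0, 0],
  ],
  fingers=[-0.6, -0.6, -0.6, -0.6, -0.6, -0.6, -0.6],
)

```text
time_s: 14.65
ee_pos: [0.5337, 0.2048, 0.0577]
eef_rot: [0.751, 0.66, 0.0, 0.0]
force: [-0.7, -0.4, 0.1]
gripper_width: 0.317
```

```bash
python3 - <<'E'
from h import *
snap('w14')
E
```

```text
14.65 [0.5337 0.2048 0.0577] [7.514e-01 6.599e-01 1.000e-04 0.000e+00] [-0.66 -0.35  0.06] 0.317 [0.277 0.19  1.727 0.    1.225 0.406]
```

View pics/w14.png

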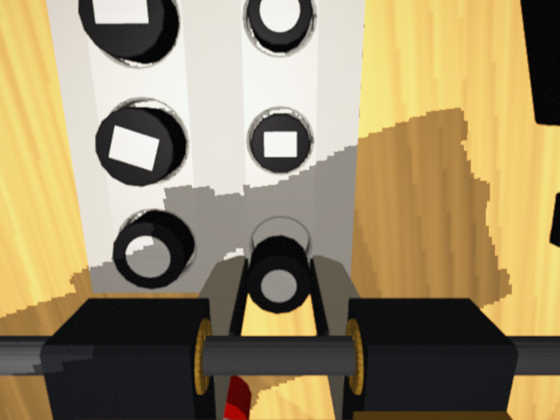

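Aligned over the small pocket, rim visible at (280,235). Lowering.

>>> arm_command(
  travel=[
    [0.02, 0, -0.4],
    [0, 0, -0.4],
    [0, 0, -0.3],
    [0, 0, -0.2],
    [0, 0, -0.1],
    [0, 0, 0],
    [0, 0, 0],
  ],
  delta_rot=[
    [0, 0, 0],
    [0, 0, 0],
    [0, 0, 0],
    [0, 0, 0],
    [0, 0, 0],
    [0, 0, 0],
    [0, 0, 0],
  ],
  fingers=[-0.6, -0.6, -0.6, -0.6, -0.6, -0.6, -0.6],
)

```text
time_s: 15.28
ee_pos: [0.5338, 0.2051, 0.0293]
eef_rot: [0.751, 0.66, -0.0, -0.0]
force: [-0.6, 0.6, 0.1]
gripper_width: 0.321
```

No contact, 6 mm in the pocket. Continuing.

>>> arm_command(
  travel=[
    [0, 0, -0.15],
    [0, 0, -0.1],
    [0, 0, -0.08],
    [0, 0, 0],
    [0, 0, 0],
  ],
  delta_rot=[
    [0, 0, 0],
    [0, 0, 0],
    [0, 0, 0],
    [0, 0, 0],
    [0, 0, 0],
  ],
  fingers=[-0.6, -0.6, -0.6, -0.6, -0.6],
)

```text
time_s: 15.7
ee_pos: [0.5338, 0.2051, 0.0228]
eef_rot: [0.751, 0.66, -0.0, -0.0]
force: [0.2, -0.2, -0.2]
gripper_width: 0.314
```

>>> arm_command(
  travel=[
    [0, 0, -0.05],
    [0, 0, 0],
    [0, 0, 0],
  ],
  delta_rot=[
    [0, 0, 0],
    [0, 0, 0],
    [0, 0, 0],
  ],
  fingers=[-0.6, -0.6, -0.6],
)

```text
time_s: 15.95
ee_pos: [0.534, 0.2052, 0.0225]
eef_rot: [0.751, 0.66, 0.0, 0.0]
force: [-2.4, -1.2, 5.8]
gripper_width: 0.315
```

Contact with the floor (5.8 N). Releasing and looking.

>>> arm_command(
  travel=[
    [0, 0, 0],
    [0, 0, 0],
    [0, 0, 0],
    [0, 0, 0.3],
    [0, 0, 1],
    [0, 0, 1],
    [0, 0, 1],
    [0, 0, 1],
  ],
  delta_rot=[
    [0, 0, 0],
    [0, 0, 0],
    [0, 0, 0],
    [0, 0, 0],
    [0, 0, 0],
    [0, 0, 0],
    [0, 0, 0],
    [0, 0, 0],
  ],
  fingers=[-0.1, -0.1, -0.1, -0.1, -0.1, -0.1, -0.1, -0.1],
)

```text
time_s: 16.62
ee_pos: [0.5338, 0.2051, 0.109]
eef_rot: [0.751, 0.66, -0.0, -0.0]
force: [0.0, -0.2, 0.3]
gripper_width: 0.449
```

>>> arm_command(
  travel=[
    [0, 0, 1],
    [0, 0, 1],
    [0, 0, 1],
    [0, 0, 1],
    [0, 0, 1],
    [0, 0, 0],
    [0, 0, 0],
  ],
  delta_rot=[
    [0, 0, 0],
    [0, 0, 0],
    [0, 0, 0],
    [0, 0, 0],
    [0, 0, 0],
    [0, 0, 0],
    [0, 0, 0],
  ],
  fingers=[1, 1, 1, 1, 1, 1, 1],
)

```text
time_s: 17.2
ee_pos: [0.5348, 0.2054, 0.2096]
eef_rot: [0.751, 0.66, 0.001, 0.001]
force: [0.4, -0.3, -0.3]
gripper_width: 0.903
```

```bash
python3 - <<'E'
from h import *
p,d,c=snap('w15')
blobs('w15',0.028,0.045)
cam=c
l=cam
E
```

```text
17.2 [0.5348 0.2054 0.2096] [7.512e-01 6.601e-01 1.500e-03 7.000e-04] [ 0.39 -0.27 -0.31] 0.903 [ 0.277  0.058  1.581 -0.     1.499  0.406]
[434.  59.] 1011 circ [680.5 300.6] r 48.9 mean [0.6797 0.3025 0.0413]
[193.  56.] 1891 circ [478.4 331.9] r 20.1 mean [0.4786 0.3319 0.0346]
[277.  55.] 1039 circ [549.5 322.9] r 15.0 mean [0.5495 0.3229 0.0348]
[196. 130.] 1608 circ [469.4 270.8] r 20.0 mean [0.47   0.2712 0.0347]
[278. 128.] 874 circ [542.1 263.5] r 14.8 mean [0.5421 0.2637 0.0348]
[469. 177.] 343 circ [719.9 192.7] r 18.8 mean [0.7114 0.1975 0.0376]
[201. 193.] 1421 circ [463.5 213. ] r 19.9 mean [0.4639 0.2137 0.0348]
[277. 193.] 783 circ [533.8 204.8] r 14.8 mean [0.5341 0.2053 0.0348]
```

View pics/w15.png

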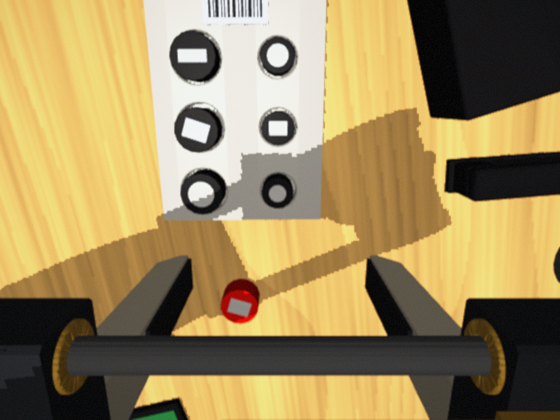

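All six pockets are filled and the tops are all at 0.0348. Measuring the label from the settled w7 picture.

```bash
python3 - <<'E'
from h import *
z=np.load("w7.npz"); cam=dict(R=z["R"],t=z["t"],mtx=z["mtx"]); p=z["p"]
roi=p[15:90,290:412]; cv2.imwrite("pics/c3.png",cv2.resize(roi,None,fx=6,fy=6,interpolation=cv2.INTER_CUBIC))
g=p[:,:,1].astype(int); m=np.zeros(g.shape,np.uint8); m[15:85,295:405]=(g[15:85,295:405]<110)
m=cv2.morphologyEx(m,cv2.MORPH_CLOSE,np.ones((9,9)))
n,l,s,ce=cv2.connectedComponentsWithStats(m); i=1+np.argmax(s[1:,4]); print(s[i],ce[i])
r=cv2.minAreaRect(np.argwhere(l==i)[:,::-1].astype(np.float32)); print(r)
b=np.array([ray_z(cam,a,c,.021) for a,c in cv2.boxPoints(r)]); print(b.round(4),b.mean(0))
E
```

```text
[ 323   41   58   37 1507] [352.50564035  58.50696749]
((351.5, 59.0), (36.0, 57.0), 90.0)
[[0.511  0.3801 0.021 ]
 [0.5422 0.3761 0.021 ]
 [0.5412 0.3573 0.021 ]
 [0.5092 0.3615 0.021 ]] [0.52592702 0.3687623  0.021     ]
```

View pics/c3.png

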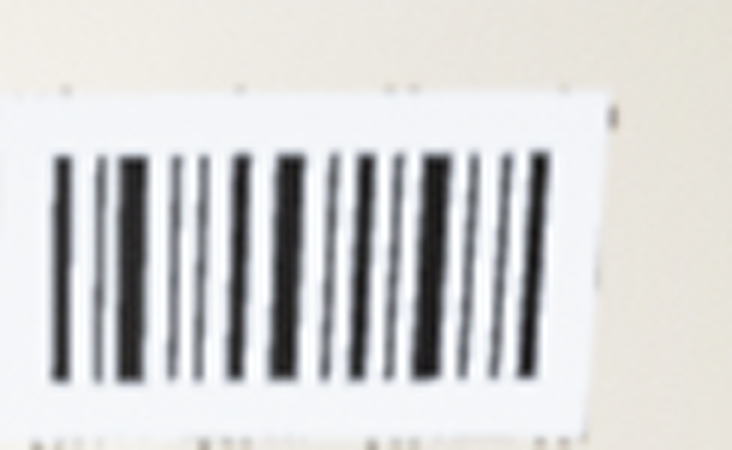

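```bash
python3 - <<'E'
from h import *
from scipy.optimize import least_squares
D=[ # j2,j3,j5, x,y,z
(-.206,1.643,1.705,.4197,-.2404,.3146),(-.391,1.879,1.654,.419,.0009,.2665),(-.19,2.013,1.319,.4536,.0053,.1055),
(-.171,2.027,1.287,.4532,.0107,.0897),(-.186,1.836,1.493,.4535,.1608,.1986),(.09,1.791,1.257,.472,.2719,.0804),(.146,1.822,1.173,.4697,.2719,.0349),
(.164,1.822,1.156,.4705,.2737,.0252),(-.065,1.756,1.446,.4715,.2243,.1815),(.24,1.745,1.155,.5723,.0204,.0201),(.13,1.692,1.316,.5721,.0208,.1094),
(.19,1.727,1.225,.5337,.2048,.0577),(.058,1.581,1.499,.5348,.2054,.2096),(.13,1.488,1.523,.211,-.562,.2175)]
D=np.array(D); r=np.hypot(D[:,3],D[:,4]); z=D[:,5]
def f(p):
    a1,L1,L2,be,h=p
    t=D[:,0]; u=t+D[:,1]
    return np.r_[a1+L1*np.sin(t)+L2*np.sin(u+be)-r, h+L1*np.cos(t)+L2*np.cos(u+be)-z]
s=least_squares(f,[0.0,.4,.4,0,.1]); print(s.x, np.abs(s.fun).max())
E
```

```text
[ 0.00340002  0.36972007  0.55664437  0.11251506 -0.05921366] 0.0013576571069359722
```

Label centre ≈ (0.5195, 0.3695), matching tray x=0. Now to the reader: above (0.509,-0.237), jaws along the reader's y.

>>> arm_command(
  travel=[
    [0, -1, 0.5],
    [0, -1, 0.5],
    [0, -1, 0.5],
    [0, -1, 0.5],
    [0, -1, 0.5],
    [0, -1, 0],
    [0, -1, 0],
    [0, -1, 0],
  ],
  delta_rot=[
    [0, 0, -0.7],
    [0, 0, -0.7],
    [0, 0, -0.7],
    [0, 0, -0.7],
    [0, 0, -0.7],
    [0, 0, -0.7],
    [0, 0, -0.7],
    [0, 0, -0.7],
  ],
  fingers=[1, 1, 1, 1, 1, 1, 1, 1],
)

```text
time_s: 17.92
ee_pos: [0.533, 0.0442, 0.2561]
eef_rot: [0.889, 0.457, -0.001, -0.001]
force: [-0.2, 0.2, 0.1]
gripper_width: 0.999
```

>>> arm_command(
  travel=[
    [-0.1, -1, 0],
    [-0.1, -1, 0],
    [-0.1, -1, 0],
    [-0.1, -1, 0],
    [-0.1, -1, 0],
    [-0.1, -1, 0],
    [-0.1, -1, 0],
    [-0.1, -1, 0],
  ],
  delta_rot=[
    [0, 0, -0.7],
    [0, 0, -0.7],
    [0, 0, -0.7],
    [0, 0, -0.7],
    [0, 0, -0.7],
    [0, 0, -0.7],
    [0, 0, -0.7],
    [0, 0, -0.7],
  ],
  fingers=[1, 1, 1, 1, 1, 1, 1, 1],
)

```text
time_s: 18.58
ee_pos: [0.5168, -0.1156, 0.2557]
eef_rot: [0.973, 0.229, -0.001, -0.001]
force: [-0.2, 0.4, -0.6]
gripper_width: 0.998
```

>>> arm_command(
  travel=[
    [-1, -0.7, 0],
    [-1, -0.7, 0],
    [-0.5, -0.6, 0],
    [0, -0.5, 0],
    [0, 0, 0],
    [0, 0, 0],
  ],
  delta_rot=[
    [0, 0, -0.7],
    [0, 0, -0.7],
    [0, 0, -0.7],
    [0, 0, -0.7],
    [0, 0, -0.7],
    [0, 0, 0],
  ],
  fingers=[1, 1, 1, 1, 1, 1],
)

```text
time_s: 19.08
ee_pos: [0.4669, -0.1651, 0.256]
eef_rot: [0.997, 0.077, -0.001, -0.001]
force: [-0.8, -0.0, 0.4]
gripper_width: 0.997
```

```bash
python3 - <<'E'
from h import *
snap('w16')
z=np.load("w16.npz"); p,d=z["p"],z["d"]; cam=dict(R=z["R"],t=z["t"],mtx=z["mtx"])
vv,uu=np.mgrid[:420,:560]; W=w(cam,uu,vv,d)
H=W[...,2]; k=(H>0.146)&(H<.19)&(uu>150)&(uu<400)&(vv<300)&(d>0)
P=W[k]; r=cv2.minAreaRect((P[:,:2]*1000).astype(np.float32)); print(len(P),r,P.min(0),P.max(0))
E
```

```text
19.08 [ 0.4669 -0.1651  0.256 ] [ 9.97e-01  7.74e-02 -1.20e-03 -7.00e-04] [-0.78 -0.03  0.43] 0.997 [-0.444 -0.166  1.714 -0.     1.597  0.972]
6102 ((507.54913330078125, -230.46466064453125), (89.97581481933594, 38.63621139526367), 9.03638744354248) [ 0.46120472 -0.25638607  0.14600747] [ 0.55402622 -0.20584318  0.17678189]
```

View pics/w16.png

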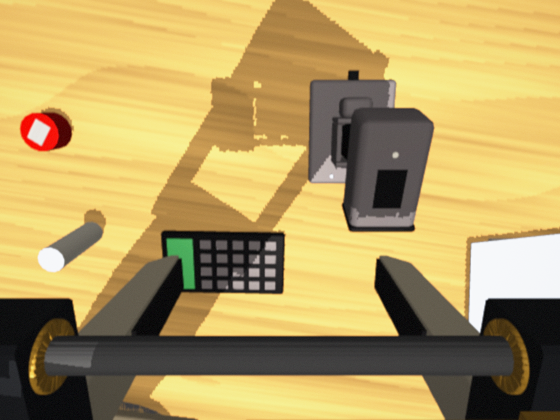

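```bash
python3 - <<'E'
from h import *
z=np.load("w16.npz"); p,d=z["p"],z["d"]; cam=dict(R=z["R"],t=z["t"],mtx=z["mtx"])
vv,uu=np.mgrid[:420,:560]; W=w(cam,uu,vv,d)
H=W[...,2]; k=(H>0.14)&(H<.19)&(uu>150)&(uu<445)&(vv<240)&(d>0)
P=W[k]; r=cv2.minAreaRect((P[:,:2]*1000).astype(np.float32)); print(len(P),r,P.min(0),P.max(0))
E
```

```text
9292 ((508.77239990234375, -236.1458740234375), (90.61467742919922, 50.276519775390625), 9.003376007080078) [ 0.46120472 -0.26777288  0.14005322] [ 0.5564849  -0.20575342  0.17678189]
```

>>> arm_command(
  travel=[
    [0.5, -0.9, 0],
    [0.6, -0.9, 0],
    [0.6, -0.9, 0],
    [0.4, -0.86, 0],
    [0, 0, -0.8],
    [0, 0, -1],
    [0, 0, -0.5],
    [0, 0, 0],
  ],
  delta_rot=[
    [0, 0, 0],
    [0, 0, 0],
    [0, 0, 0],
    [0, 0, 0],
    [0, 0, 0],
    [0, 0, 0],
    [0, 0, 0],
    [0, 0, 0],
  ],
  fingers=[1, 1, 1, 1, 1, 1, 1, 1],
)

```text
time_s: 19.8
ee_pos: [0.5081, -0.2346, 0.2077]
eef_rot: [0.997, 0.08, -0.003, -0.002]
force: [-0.6, 0.1, -1.0]
gripper_width: 0.999
```

```bash
python3 - <<'E'
from h import *
snap('w17')
E
```

```text
19.8 [ 0.5081 -0.2346  0.2077] [ 0.9968  0.0805 -0.0028 -0.002 ] [-0.63  0.07 -0.99] 0.999 [-0.524  0.034  1.61   0.     1.504  0.885]
```

View pics/w17.png

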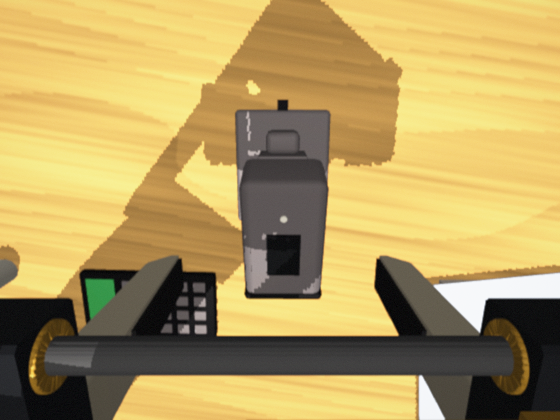

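Reader head (283,228) is centred between the fingers. Descending.

>>> arm_command(
  travel=[
    [0, 0, -1],
    [0, 0, -1],
    [0, 0, -1],
    [0, 0, -0.6],
    [0, 0, -0.3],
    [0, 0, 0],
    [0, 0, 0],
  ],
  delta_rot=[
    [0, 0, 0],
    [0, 0, 0],
    [0, 0, 0],
    [0, 0, 0],
    [0, 0, 0],
    [0, 0, 0],
    [0, 0, 0],
  ],
  fingers=[1, 1, 1, 1, 1, 1, 1],
)

```text
time_s: 20.43
ee_pos: [0.5103, -0.2362, 0.1349]
eef_rot: [0.997, 0.08, 0.0, 0.0]
force: [0.4, 0.8, -0.3]
gripper_width: 1.002
```

>>> arm_command(
  travel=[
    [0, 0, 0],
    [0, 0, 0],
    [0, 0, 0],
    [0, 0, 0],
    [0, 0, 0],
    [0, 0, 0],
    [0, 0, 0],
    [0, 0, 0],
  ],
  delta_rot=[
    [0, 0, 0],
    [0, 0, 0],
    [0, 0, 0],
    [0, 0, 0],
    [0, 0, 0],
    [0, 0, 0],
    [0, 0, 0],
    [0, 0, 0],
  ],
  fingers=[-0.3, -0.3, -0.3, -0.3, -0.3, -0.3, -0.3, -0.3],
  newtons=50,
)

```text
time_s: 21.1
ee_pos: [0.5099, -0.2361, 0.1339]
eef_rot: [0.997, 0.079, -0.0, -0.0]
force: [0.6, -0.1, 1.5]
gripper_width: 0.536
```

```bash
python3 - <<'E'
from h import *
snap('w18')
E
```

```text
21.1 [ 0.5099 -0.2361  0.1339] [ 0.9968  0.0795 -0.     -0.    ] [ 0.64 -0.14  1.51] 0.536 [-0.525  0.084  1.695  0.     1.363  0.887]
```

View pics/w18.png

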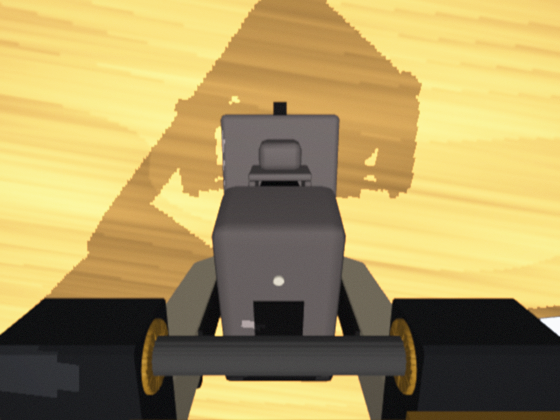

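Gripped: width 49.8 mm, matching the 50 mm head. Drawing straight up.

>>> arm_command(
  travel=[
    [0, 0, 0.3],
    [0, 0, 0.5],
    [0, 0, 0.6],
    [0, 0, 0.6],
    [0, 0, 0.8],
    [0, 0, 0.8],
    [0, 0, 1],
    [0, 0, 1],
  ],
  delta_rot=[
    [0, 0, 0],
    [0, 0, 0],
    [0, 0, 0],
    [0, 0, 0],
    [0, 0, 0],
    [0, 0, 0],
    [0, 0, 0],
    [0, 0, 0],
  ],
  fingers=[-0.3, -0.3, -0.3, -0.3, -0.3, -0.3, -0.3, -0.3],
)

```text
time_s: 21.82
ee_pos: [0.5099, -0.2361, 0.2481]
eef_rot: [0.997, 0.079, 0.0, 0.0]
force: [0.9, -0.9, -2.3]
gripper_width: 0.536
```

>>> arm_command(
  travel=[
    [0, 0, 1],
    [0, 0, 1],
    [0, 0, 1],
    [0, 0, 1],
    [0, 0, 0.5],
    [0, 0, 0],
    [0, 0, 0],
  ],
  delta_rot=[
    [0, 0, 0],
    [0, 0, 0],
    [0, 0, 0],
    [0, 0, 0],
    [0, 0, 0],
    [0, 0, 0],
    [0, 0, 0],
  ],
  fingers=[-0.3, -0.3, -0.3, -0.3, -0.3, -0.3, -0.3],
)

```text
time_s: 22.4
ee_pos: [0.5101, -0.2362, 0.3366]
eef_rot: [0.997, 0.079, 0.001, 0.0]
force: [0.6, -0.1, -2.5]
gripper_width: 0.538
```

```bash
python3 - <<'E'
from h import *
snap('w19')
p,d=bot.grab_frame("side"); cv2.imwrite("pics/s1.png",p)
E
```

```text
22.4 [ 0.5101 -0.2362  0.3366] [9.968e-01 7.950e-02 7.000e-04 5.000e-04] [ 0.59 -0.11 -2.45] 0.538 [-0.525  0.008  1.403 -0.     1.728  0.887]
```

View pics/w19.png

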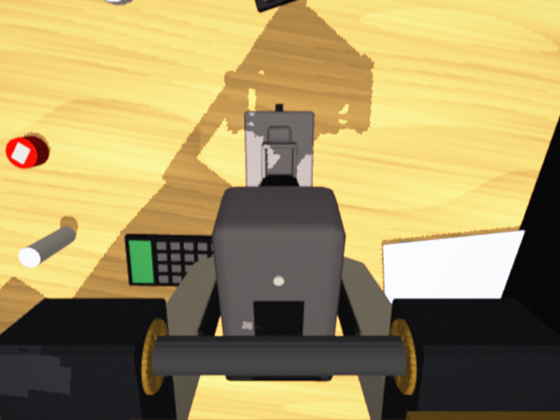

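View pics/s1.png

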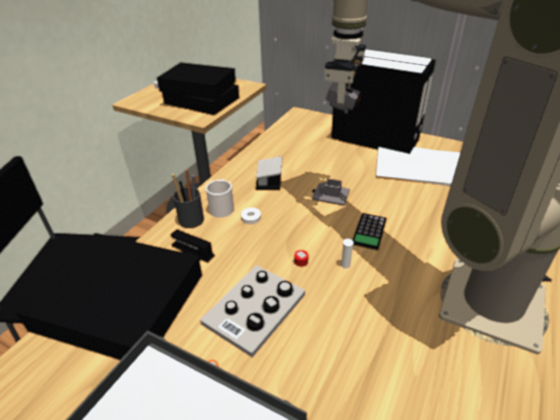

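Reader is out of the stand, upright and unslipped; the stand is empty at (330,190) in the side view. Carrying it over to the label while yawing.

>>> arm_command(
  travel=[
    [0, 0.5, 0],
    [0, 1, 0],
    [0, 1, 0],
    [0, 1, 0],
    [0, 1, 0],
    [0, 1, 0],
    [0, 1, 0],
    [0, 1, 0],
  ],
  delta_rot=[
    [0, 0, 0.175],
    [0, 0, 0.175],
    [0, 0, 0.175],
    [0, 0, 0.175],
    [0, 0, 0.175],
    [0, 0, 0.175],
    [0, 0, 0.175],
    [0, 0, 0.175],
  ],
  fingers=[-0.3, -0.3, -0.3, -0.3, -0.3, -0.3, -0.3, -0.3],
)

```text
time_s: 23.17
ee_pos: [0.5092, -0.0843, 0.3345]
eef_rot: [0.99, 0.141, -0.001, -0.001]
force: [0.8, -1.1, -2.6]
gripper_width: 0.539
```

>>> arm_command(
  travel=[
    [0, 1, 0],
    [0, 1, 0],
    [0, 1, 0],
    [0, 1, 0],
    [0, 1, 0],
    [0, 1, 0],
    [0, 1, 0],
    [0, 1, 0],
  ],
  delta_rot=[
    [0, 0, 0.175],
    [0, 0, 0.175],
    [0, 0, 0.175],
    [0, 0, 0.175],
    [0, 0, 0.175],
    [0, 0, 0.175],
    [0, 0, 0.175],
    [0, 0, 0.175],
  ],
  fingers=[-0.3, -0.3, -0.3, -0.3, -0.3, -0.3, -0.3, -0.3],
)

```text
time_s: 23.83
ee_pos: [0.5089, 0.0755, 0.3346]
eef_rot: [0.98, 0.201, -0.001, -0.0]
force: [1.1, 0.5, -2.9]
gripper_width: 0.538
```

>>> arm_command(
  travel=[
    [0, 1, 0],
    [0, 1, 0],
    [0, 1, 0],
    [0, 1, 0],
    [0, 1, 0],
    [0, 1, 0],
    [0, 1, 0],
    [0, 1, 0],
  ],
  delta_rot=[
    [0, 0, 0.175],
    [0, 0, 0.175],
    [0, 0, 0.175],
    [0, 0, 0.175],
    [0, 0, 0.175],
    [0, 0, 0.175],
    [0, 0, 0.175],
    [0, 0, 0.175],
  ],
  fingers=[-0.3, -0.3, -0.3, -0.3, -0.3, -0.3, -0.3, -0.3],
)

```text
time_s: 24.5
ee_pos: [0.5087, 0.2353, 0.3345]
eef_rot: [0.965, 0.261, -0.001, -0.0]
force: [0.9, 0.1, -2.3]
gripper_width: 0.532
```

>>> arm_command(
  travel=[
    [0, 1, 0],
    [0, 1, 0],
    [0, 1, 0],
    [0, 1, 0],
    [0, 1, 0],
    [0, 0.8, 0],
    [0, 0.3, 0],
    [0, 0, 0],
  ],
  delta_rot=[
    [0, 0, 0.175],
    [0, 0, 0.175],
    [0, 0, 0.175],
    [0, 0, 0.175],
    [0, 0, 0.175],
    [0, 0, 0.175],
    [0, 0, 0],
    [0, 0, 0],
  ],
  fingers=[-0.3, -0.3, -0.3, -0.3, -0.3, -0.3, -0.3, -0.3],
)

```text
time_s: 25.17
ee_pos: [0.5087, 0.3572, 0.3344]
eef_rot: [0.952, 0.305, -0.001, 0.0]
force: [-0.4, 0.1, -2.6]
gripper_width: 0.535
```

>>> arm_command(
  travel=[
    [0, 0, 0],
    [0, 0, 0],
    [0, 0, 0],
    [0, 0, 0],
    [0, 0, 0],
    [0, 0, 0],
    [0, 0, 0],
    [0, 0, 0],
  ],
  delta_rot=[
    [0.58, -0.815, 0],
    [0.58, -0.815, 0],
    [0.58, -0.815, 0],
    [0.58, -0.815, 0],
    [0.58, -0.815, 0],
    [0.58, -0.815, 0],
    [0, 0, 0],
    [0, 0, 0],
  ],
  fingers=[-0.3, -0.3, -0.3, -0.3, -0.3, -0.3, -0.3, -0.3],
)

```text
time_s: 25.83
ee_pos: [0.5084, 0.3541, 0.3341]
eef_rot: [0.921, 0.293, 0.245, -0.078]
force: [-1.1, 0.7, -1.4]
gripper_width: 0.538
```

```bash
python3 - <<'E'
from h import *
s=bot.read_state(); j=s["joint_positions"]; print(s["time_s"],j.round(3),s["ee_pos"].round(4),s["eef_rot"].round(3))
a1,L1,L2,be,h=0.0034,.36972,.55664,.1125,-.0592
t=j[1];u=t+j[2];ps=u+j[4]; r=np.hypot(*s["ee_pos"][:2])
rw=a1+L1*np.sin(t)+L2*np.sin(u+be); zw=h+L1*np.cos(t)+L2*np.cos(u+be)
print("pitch from down",np.degrees(np.pi-ps),"Lt from r",(r-rw)/np.sin(ps),"from z:",(s["ee_pos"][2]-zw)/(1+np.cos(ps)))
Lt=(r-rw)/np.sin(ps); hs=h+Lt
print("shoulder z",hs)
# IK for candidate leans
lab=np.array([.5195,.3695]); rl=np.hypot(*lab)
for lean in (0,5,10,15,20,25):
  for D in (.115,.125,.135):
    phi=np.radians(75-lean); L=np.radians(lean)
    # planar (r,z): u=LOS, v perpendicular outward
    U=np.array([-np.sin(L),-np.cos(L)]); V=np.array([np.cos(L),-np.sin(L)])
    win=np.array([rl,.021])-U*D
    g2w=np.array([-44.,-18.5])/1000  # window - grasp in reader x,z (grasp (-9,141))
    al=g2w@np.array([-.9659,-.2588]); pe=g2w@np.array([.2588,-.9659])
    gr=win-al*U-pe*V
    tz=np.array([np.sin(phi),-np.cos(phi)]); tcp=gr+.019*tz
    wr=tcp-Lt*tz-np.array([a1,hs]); d=np.hypot(*wr)
    c=(d*d-L1**2-L2**2)/(2*L1*L2)
    if abs(c)>1: print(lean,D,"unreach",d); continue
    q3=np.arccos(c); az=np.arctan2(wr[0],wr[1]); q2=az-np.arctan2(L2*np.sin(q3),L1+L2*np.cos(q3)); j3=q3-be
    j5=np.pi-phi-q2-j3
    print(lean,D,"tcp",tcp.round(4),"j",q2.round(2),j3.round(2),j5.round(2))
E
```

```text
25.8333 [ 0.486 -0.353  1.818  0.071  1.162  1.429] [0.5084 0.3541 0.3341] [ 0.921  0.293  0.245 -0.078]
pitch from down 29.522186408729787 Lt from r 0.38061409534118795 from z: 0.3854961405729123
shoulder z 0.3214140953411879
0 0.115 tcp [0.6494 0.1784] j -0.31 2.56 -0.42
0 0.125 tcp [0.6494 0.1884] j -0.35 2.56 -0.38
0 0.135 tcp [0.6494 0.1984] j -0.39 2.57 -0.34
5 0.115 tcp [0.663  0.1767] j -0.33 2.5 -0.25
5 0.125 tcp [0.6639 0.1867] j -0.36 2.5 -0.22
5 0.135 tcp [0.6648 0.1967] j -0.39 2.49 -0.19
10 0.115 tcp [0.6765 0.1739] j -0.31 2.42 -0.1
10 0.125 tcp [0.6783 0.1838] j -0.33 2.42 -0.08
10 0.135 tcp [0.68   0.1936] j -0.35 2.41 -0.05
15 0.115 tcp [0.6897 0.1699] j -0.28 2.34 0.03
15 0.125 tcp [0.6923 0.1796] j -0.29 2.33 0.05
15 0.135 tcp [0.6949 0.1893] j -0.3 2.32 0.08
20 0.115 tcp [0.7025 0.1648] j -0.22 2.25 0.16
20 0.125 tcp [0.7059 0.1742] j -0.23 2.24 0.18
20 0.135 tcp [0.7093 0.1836] j -0.24 2.22 0.2
25 0.115 tcp [0.7148 0.1586] j -0.16 2.15 0.28
25 0.125 tcp [0.719  0.1677] j -0.16 2.14 0.3
25 0.135 tcp [0.7232 0.1767] j -0.17 2.12 0.32
```

```bash
python3 - <<'E'
from h import *
z=np.load("top0.npz"); p,d=z["p"],z["d"]; cam=bot.camera_model("top")
vv,uu=np.mgrid[:420,:560]; W=w(cam,uu,vv,d)
for n,(a,b,c,e) in dict(black=(108,85,212,196),screen=(0,200,122,330),stapler=(225,130,243,180)).items():
    P=W[b:e,a:c].reshape(-1,3); P=P[(P[:,2]>.01)&(P[:,2]<1)]
    print(n,P.min(0).round(3),P.max(0).round(3),np.percentile(P[:,2],[5,25,50,75,95]).round(3))
P=W.reshape(-1,3)
for x in np.arange(.54,.76,.02):
    print(round(x,2),[ (lambda q: round(float(np.max(q)),3) if len(q) else None)(P[(abs(P[:,0]-x)<.01)&(abs(P[:,1]-y)<.01)][:,2]) for y in np.arange(.36,.62,.02)])
E
```

```text
black [0.64  0.253 0.01 ] [0.999 0.576 0.085] [0.056 0.073 0.075 0.077 0.08 ]
screen [0.256 0.526 0.01 ] [0.587 0.785 0.174] [0.069 0.145 0.154 0.157 0.162]
stapler [0.703 0.172 0.01 ] [0.837 0.208 0.061] [0.013 0.048 0.051 0.054 0.057]
0.54 [0.027, 0.026, 0.021, 0.006, 0.007, 0.005, 0.007, 0.007, 0.167, 0.169, 0.164, 0.161, 0.162]
0.56 [0.026, 0.025, 0.006, 0.006, 0.006, 0.007, 0.007, 0.007, 0.169, 0.171, 0.159, 0.16, 0.159]
0.58 [0.026, 0.024, 0.006, 0.006, 0.007, 0.008, 0.006, 0.007, 0.168, 0.17, 0.171, 0.168, 0.169]
0.6 [0.024, 0.023, 0.006, 0.005, 0.006, 0.004, 0.005, 0.008, 0.007, 0.006, 0.004, 0.002, None]
0.62 [0.005, 0.005, 0.006, 0.006, 0.005, 0.01, 0.008, 0.005, 0.007, 0.005, 0.006, 0.006, 0.005]
0.64 [0.007, 0.006, 0.005, 0.007, 0.008, 0.006, 0.075, 0.078, 0.082, 0.076, 0.008, 0.009, 0.005]
0.66 [0.077, 0.08, 0.079, 0.08, 0.079, 0.081, 0.084, 0.081, 0.08, 0.082, 0.006, 0.008, 0.005]
0.68 [0.079, 0.081, 0.081, 0.08, 0.082, 0.082, 0.083, 0.081, 0.08, 0.079, 0.006, 0.007, 0.006]
0.7 [0.079, 0.08, 0.081, 0.082, 0.082, 0.082, 0.084, 0.083, 0.082, 0.079, 0.003, 0.006, 0.007]
0.72 [0.081, 0.08, 0.081, 0.08, 0.081, 0.081, 0.08, 0.081, 0.082, 0.08, None, 0.007, 0.006]
0.74 [0.08, 0.081, 0.081, 0.081, 0.082, 0.082, 0.081, 0.081, 0.081, 0.082, 0.073, 0.004, 0.006]
```

Obstacle check: a black box about 0.08 m high starts at x>0.64, under where the handle will be. I choose 18° lean and 0.138 m distance so the handle end stays around 0.105 m.

>>> arm_command(
  travel=[
    [0.41, 0.34, 0],
    [0.41, 0.34, 0],
    [0.41, 0.34, 0],
    [0.41, 0.34, 0],
    [0.41, 0.34, -0.2],
    [0.41, 0.34, -0.2],
    [0.41, 0.34, -0.2],
    [0.41, 0.34, -0.2],
  ],
  delta_rot=[
    [0.39, -0.55, 0],
    [0.39, -0.55, 0],
    [0.39, -0.55, 0],
    [0.39, -0.55, 0],
    [0.39, -0.55, 0],
    [0.39, -0.55, 0],
    [0.39, -0.55, 0],
    [0.39, -0.55, 0],
  ],
  fingers=[-0.3, -0.3, -0.3, -0.3, -0.3, -0.3, -0.3, -0.3],
)

```text
time_s: 26.5
ee_pos: [0.5771, 0.411, 0.3217]
eef_rot: [0.837, 0.267, 0.455, -0.145]
force: [0.1, 1.2, -2.7]
gripper_width: 0.537
```

>>> arm_command(
  travel=[
    [0, 0, -0.6],
    [0, 0, -0.6],
    [0, 0, -0.6],
    [0, 0, -0.6],
    [0, 0, -0.4],
    [0, 0, 0],
    [0, 0, 0],
  ],
  delta_rot=[
    [0, 0, 0],
    [0, 0, 0],
    [0, 0, 0],
    [0, 0, 0],
    [0, 0, 0],
    [0, 0, 0],
    [0, 0, 0],
  ],
  fingers=[-0.3, -0.3, -0.3, -0.3, -0.3, -0.3, -0.3],
)

```text
time_s: 27.08
ee_pos: [0.5754, 0.4103, 0.2633]
eef_rot: [0.838, 0.267, 0.454, -0.145]
force: [0.5, 0.3, -1.8]
gripper_width: 0.535
```

```bash
cat >> h.py <<'E'
def lospred(lab=np.array([.5195,.3695,.021])):
    from scipy.spatial.transform import Rotation as Ro
    s=bot.read_state(); R=Ro.from_quat(s["eef_rot"]).as_matrix(); p=s["ee_pos"]
    g=p-.019*R[:,2]
    # reader x = tool x, reader z = -tool z, reader y = -tool y
    B=np.c_[R[:,0],-R[:,1],-R[:,2]]
    win=g+B@np.array([-.044,0,-.0185]); u=B@np.array([-.9659,0,-.2588])
    k=(lab[2]-win[2])/u[2]; hit=win+k*u
    print("t",s["time_s"],"tcp",p.round(4),"j",s["joint_positions"].round(3),"win",win.round(4),"lean",np.degrees(np.arccos(-u[2])).round(1),"hit-lab mm",((hit-lab)*1000).round(1),"dist",np.linalg.norm(win-lab).round(4),"handle end",(g+B@np.array([.009,0,-.141])).round(3),"head az",np.degrees(np.arctan2(R[1,2],R[0,2])).round(1))
E
python3 - <<'E'
from h import *
lospred()
snap('w20')
p,d=bot.grab_frame("side"); cv2.imwrite("pics/s2.png",p)
E
```

```text
t 27.0833 tcp [0.5754 0.4103 0.2633] j [ 0.489 -0.376  2.188  0.314  0.357  1.205] win [0.5555 0.3962 0.2267] lean 18.1 hit-lab mm [-18.9 -12.2  -0. ] dist 0.2105 handle end [0.663 0.472 0.204] head az 35.4
27.08 [0.5754 0.4103 0.2633] [ 0.8377  0.2672  0.4537 -0.145 ] [ 0.48  0.31 -1.84] 0.535 [ 0.489 -0.376  2.188  0.314  0.357  1.205]
```

View pics/w20.png

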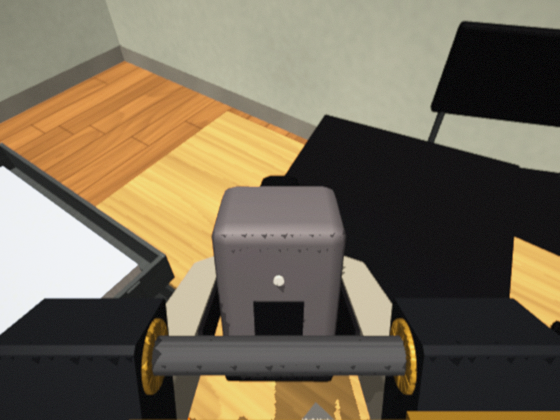

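View pics/s2.png

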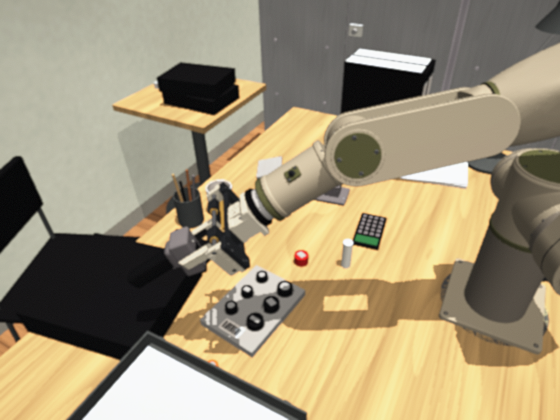

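Reader unslipped: head still at pixel (279,282), the same as in the stand. Descending about 72 mm.

>>> arm_command(
  travel=[
    [0, 0, -0.5],
    [0, 0, -0.5],
    [0, 0, -0.5],
    [0, 0, -0.5],
    [0, 0, -0.4],
    [0, 0, 0],
    [0, 0, 0],
  ],
  delta_rot=[
    [0, 0, 0],
    [0, 0, 0],
    [0, 0, 0],
    [0, 0, 0],
    [0, 0, 0],
    [0, 0, 0],
    [0, 0, 0],
  ],
  fingers=[-0.3, -0.3, -0.3, -0.3, -0.3, -0.3, -0.3],
)

```text
time_s: 27.77
ee_pos: [0.5749, 0.41, 0.2141]
eef_rot: [0.838, 0.267, 0.453, -0.145]
force: [0.2, 0.3, -2.4]
gripper_width: 0.537
```

```bash
python3 -c "
from h import *
lospred()"
```

```text
t 27.7667 tcp [0.5749 0.41   0.2141] j [ 0.489 -0.305  2.23   0.446  0.252  1.067] win [0.5549 0.3958 0.1775] lean 18.2 hit-lab mm [-6.5 -3.3 -0. ] dist 0.1626 handle end [0.662 0.472 0.155] head az 35.4
```

>>> arm_command(
  travel=[
    [0, 0, -0.4],
    [0, -0.05, -0.4],
    [0, 0, -0.3],
    [0, 0, -0.2],
    [0, 0, 0],
    [0, 0, 0],
    [0, 0, 0],
  ],
  delta_rot=[
    [0, 0, 0],
    [0, 0, 0],
    [0, 0, 0],
    [0, 0, 0],
    [0, 0, 0],
    [0, 0, 0],
    [0, 0, 0],
  ],
  fingers=[-0.3, -0.3, -0.3, -0.3, -0.3, -0.3, -0.3],
)

```text
time_s: 28.35
ee_pos: [0.5759, 0.4095, 0.1909]
eef_rot: [0.837, 0.267, 0.455, -0.145]
force: [-0.7, 0.0, -2.4]
gripper_width: 0.533
```

```bash
python3 - <<'E'
from h import *
lospred()
snap('w21')
for c in ("side","top"):
    p,d=bot.grab_frame(c); cv2.imwrite(f"pics/{c}3.png",p); np.savez(f"{c}3.npz",p=p,d=d)
    q=p[180:380,100:400] if c=="side" else p[150:330,100:400]
    cv2.imwrite(f"pics/{c}3c.png",cv2.resize(q,None,fx=2.6,fy=2.6,interpolation=cv2.INTER_CUBIC))
E
```

```text
t 28.35 tcp [0.5759 0.4095 0.1909] j [ 0.487 -0.262  2.246  0.587  0.199  0.922] win [0.556  0.3954 0.1543] lean 18.0 hit-lab mm [ 1.3  0.9 -0. ] dist 0.1406 handle end [0.663 0.472 0.132] head az 35.4
28.35 [0.5759 0.4095 0.1909] [ 0.8371  0.267   0.455  -0.1452] [-0.68  0.   -2.38] 0.533 [ 0.487 -0.262  2.246  0.587  0.199  0.922]
```

View pics/side3c.png

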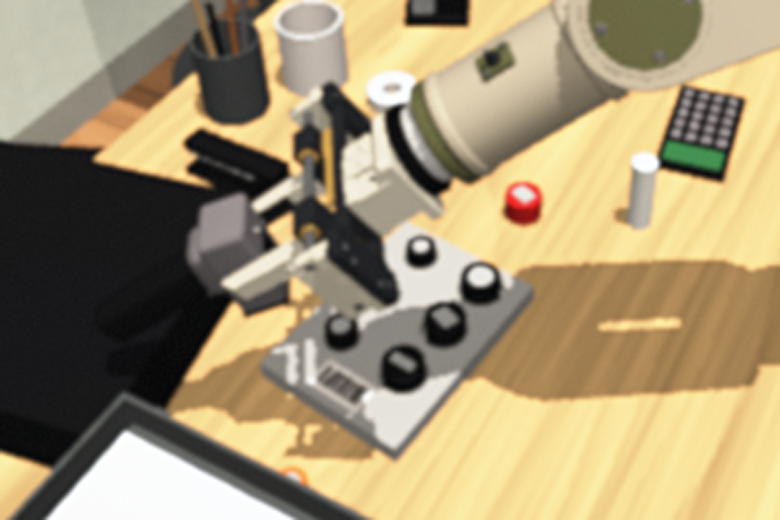

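View pics/top3.png

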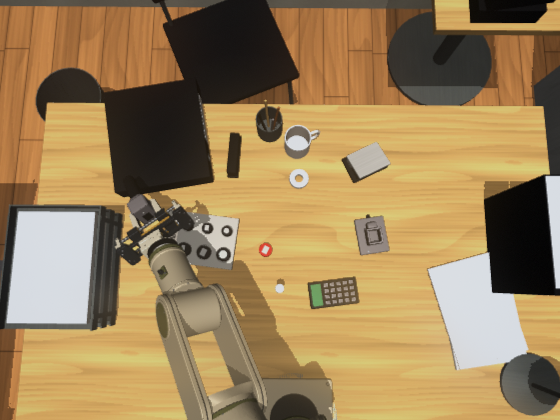

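View pics/w21.png

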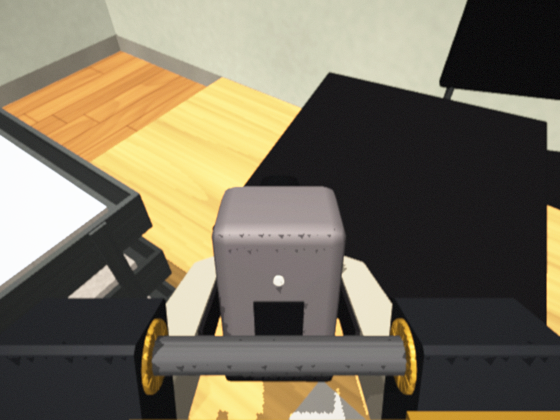

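>>> arm_command(
  travel=[
    [-0.07, -0.05, -0.15],
    [-0.06, -0.05, -0.15],
    [0, 0, 0],
    [0, 0, 0],
    [0, 0, 0],
    [0, 0, 0],
    [0, 0, 0],
    [0, 0, 0],
  ],
  delta_rot=[
    [0, 0, 0],
    [0, 0, 0],
    [0, 0, 0],
    [0, 0, 0],
    [0, 0, 0],
    [0, 0, 0],
    [0, 0, 0],
    [0, 0, 0],
  ],
  fingers=[-0.3, -0.3, -0.3, -0.3, -0.3, -0.3, -0.3, -0.3],
)

```text
time_s: 29.17
ee_pos: [0.573, 0.4074, 0.184]
eef_rot: [0.837, 0.267, 0.454, -0.145]
force: [0.5, 0.7, -2.1]
gripper_width: 0.535
```

```bash
python3 - <<'E'
from h import *
lospred()
snap('w22'); s=bot.read_state(); print(s["dq"].round(3))
# reader in hand: compare head depth-plane to w19
for t in ("w19","w22"):
    z=np.load(t+".npz"); print(t,np.median(z["d"][200:225,250:310]),np.median(z["d"][240:290,240:270]))
# bystanders: compare top0 vs top3 blobs
a=np.load("top0.npz")["p"].astype(int);b=np.load("top3.npz")["p"].astype(int)
df=(abs(a-b).max(2)>60).astype(np.uint8); n,l,s,ce=cv2.connectedComponentsWithStats(df)
for i in range(1,n):
    if s[i,4]>25: print(ce[i].round(),s[i])
E
```

```text
t 29.1667 tcp [0.573  0.4074 0.184 ] j [ 0.485 -0.261  2.258  0.629  0.189  0.878] win [0.5531 0.3932 0.1474] lean 18.0 hit-lab mm [ 0.1 -0.  -0. ] dist 0.1329 handle end [0.66  0.469 0.125] head az 35.4
29.17 [0.573  0.4074 0.184 ] [ 0.8373  0.2671  0.4545 -0.1451] [ 0.53  0.68 -2.07] 0.535 [ 0.485 -0.261  2.258  0.629  0.189  0.878]
[ 0.     0.002  0.    -0.001  0.     0.001]
w19 0.14178659 0.13814792
w22 0.14185542 0.13809209
[193. 273.] [  115   192   156   228 10054]
[288. 219.] [283 214  10  11  87]
[386. 237.] [371 219  25  35 350]
[186. 225.] [184 222   6   6  31]
[227. 231.] [222 226  11  10  68]
[372. 236.] [368 231   8  11  72]
[182. 248.] [181 245   4   8  28]
[291. 258.] [285 251  14  15 149]
[481. 312.] [ 436  279   84   68 2796]
[349. 334.] [ 255  293  194   85 8596]
[551. 354.] [533 342  27  34 394]
[235. 385.] [ 206  345   49   75 1484]
[183. 383.] [ 165  346   37   74 1109]
[513. 358.] [504 353  19  10  70]
[518. 375.] [513 370  12  10  41]
[305. 395.] [ 250  373  104   47 2134]
[545. 399.] [527 390  33  18 333]
[488. 412.] [ 425  398  126   22 1404]
[321. 418.] [314 416  13   4  32]
```

```bash
python3 -c "
from cell import bot
print(bot.finish_job())"
```

```text
the job is handed in; nothing more can be done
None
```

The job is handed in at about 29 s of the 67 s allowed. Both mounts are in their pockets and the reader is held over the label.

- **Mounts:** The loose black 40 mm and 30 mm mounts are set into the empty 44 mm and 34 mm pockets, face up. All six mount tops measured about 0.0348 m, level with each other. The large mount touched the pocket wall on the way in (about 6.5 N) and needed a shift of about 3 mm. The small one met only the pocket floor (about 6 N).
- **Reader:** I drew it straight up out of the stand and turned it nose down. By calculation from the tool pose, the window is 13.3 cm from the label. The lean is 18° and the line of sight lands within 1 mm of the label centre I measured.
- **Grip and clearance:** The reader did not slip; depth to its head changed by less than 0.1 mm between lift-out and the final pose. I gripped it about 5 mm higher than the suggested point and allowed for that. The calculated clearance to the black box under the handle is a few centimetres. Joint speeds were near zero at hand-in.
- **Rest of the desk:** A top-camera comparison taken just before the last centimetre of movement showed changes only at the moved items, the arm and its shadows. The bystanders and both look-alikes had not moved.
- **Not checked:** I did not check the final aim in a separate picture, because the reader and gripper hide the window from the cameras.

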